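Lay the setter's tools into the kit tray in order of use, each home on its sprung stop

TASK

Lay the three setting tools flat into the kit tray in their order of use, from the left lane to the right as you face the hood: the spanner in the left lane, the wooden wedge in the middle, the glue brush in the right. Slide each one along its lane under the hood (spanner open jaw first, wedge thick end first, brush handle tip first) until it presses lightly on the sprung stop hidden inside and stays touching it when let go; feel for the stop and do not ram it. Leave the wood block and the glue bottle where they are.

Things in the scene. Friction and masses are not known exactly. Their poses are not given: they have to be found in the camera images.
- spanner_mid (a point): Bright steel combination spanner, 211 long, 9 thick, lying flat (about 0.17 kg). The point is the middle of its shank, 4.5 mm above its underside. y axis along it to the open-jaw end, z up. The shank is 12 wide from 80 mm behind to 65 mm ahead of this point, 1 to 7 mm above the surface; jaw head 41 wide.
- spanner_end (a point): Very end of the spanner's wide open-jaw head (105 mm from the middle): the end that goes into the tray's hood first.
- wedge_mid (a point): Dark hardwood wedge, 100 long, 30 wide, 2.5 thick at the thin end rising evenly to 20 at the thick end, lying on its flat underside (about 0.06 kg). The point is on its middle line, half-way along, 10 mm above the underside. y axis along it to the thick end, z up. Its long sides are upright.
- wedge_end (a point): Middle of the wedge's thick end face (50 mm from the middle), 10 mm up: the end that goes into the hood first.
- brush_mid (a point): Flat glue brush, 199 long, 14 thick, lying flat (about 0.06 kg): wooden handle, metal ferrule, white bristles. The point is its middle, 7 mm above its underside. y axis along it to the tip of the handle, z up; ferrule and bristles (40 wide) begin 24 mm behind the point. To grasp, the handle narrows from about 32 mm at the point to 13 at its tip.
- brush_end (a point): Tip of the brush's wooden handle (100 mm from the middle): the end that goes into the hood first.
- kit_tray: Kit tray fixed to the bench: grey painted floor, top 6 mm up, 232 wide, three lanes 76 mm apart, open in front for 215 mm; at the far end a green hood 94 deep, top 41 mm up, with three bays (72 wide, 31 high inside). Origin: on the bench below the front edge of the hood, in the middle lane; x into the hood along the lanes, y left, z up.
- stop_left: End stop of the left bay (spanner); origin on the tray floor at the middle of the bay's mouth, axes as the tray's. Hidden inside, a rubber buffer (50 wide, 22 high) faces the mouth, its face 8 to 43 mm in: it differs each time and is not given. It gives on a spring (0.5 N per mm) for 9 mm, then is solid; it pushes a released tool back until floor friction holds it, still touching.
- stop_middle: End stop of the middle bay (wedge); origin on the tray floor at the middle of the bay's mouth, axes as the tray's. Hidden inside, a rubber buffer (50 wide, 22 high) faces the mouth, its face 8 to 43 mm in: it differs each time and is not given. It gives on a spring (0.5 N per mm) for 9 mm, then is solid; it pushes a released tool back until floor friction holds it, still touching.
- stop_right: End stop of the right bay (brush); origin on the tray floor at the middle of the bay's mouth, axes as the tray's. Hidden inside, a rubber buffer (50 wide, 22 high) faces the mouth, its face 8 to 43 mm in: it differs each time and is not given. It gives on a spring (0.5 N per mm) for 9 mm, then is solid; it pushes a released tool back until floor friction holds it, still touching.
- offcut_mid (a point): Bystander: short dark finger-jointed wood block, 45x122x26 mm, lying flat among the tools; the point is its centre.
- bottle_mid (a point): Bystander: white glue bottle with red nozzle, 62 mm across, 205 high; the point is its middle, 100 mm up.
Mind the look-alikes: they are no part of the job. What is shaped like the part that bears wedge_mid but pink is not meant.

How it is judged:
By the outcome, as a careful person would: the job done as asked, in the order asked, and still so for the second after the job is handed in, with the robot touching nothing.
It also fails if it takes over 72 s, if anything falls off the work surface, if the arm or the gripper's body presses on something with over 40 N, if the wrist force passes 120 N, or if a joint passes its speed limit or range.

ROBOT

A 6-joint arm with a two-finger parallel gripper is mounted at the origin on a cart in front of the work surface, level with it; the furniture and walls round the work are solid. World frame = base frame: x ahead of the robot, y to its left, z up, the work surface at z = 0. Lengths are in m, angles in rad, forces in N, time in s.
With the tool pointing down it reaches from about 0.375 to 0.75 m from the base axis. Payload 9 kg.
Tool frame: the origin (TCP) lies midway between the tips of the shut fingers; the grasp point (between the pads) lies 19 mm behind it; y points along the fingers, z is the direction in which the jaws open and shut, and the axes are right-handed (so a half turn about y gives the same grasp; the last joint's range is limited). The gripper opens to 85 mm and grips with 20 to 120 N. Pads are 22 mm wide; open, the fingers measure 114 mm over their backs; the gripper's body (76 mm by 85 mm) begins 54 mm behind the grasp point. The pads swing forward as they close: fully open they stand 13 mm farther back than shut.
Start: joints at [-1.47, 0.104, 0.097, 1.564, 0, 1.353], TCP at [0.188, -0.57, 0.195] pointing down, gripper open.
Joint ranges: [-2.99, 2.99], [-0.84, 1.86], [-1.1, 1.16], [-1.84, 2.11], [-1.51, 1.56], [-3.14, 3.14]. Speed limits (rad/s): [2.22, 2.22, 2.57, 3.14, 3.14, 3.14].

INTERFACE

Orientations are given as a unit quaternion [x, y, z, w].
In Python, from bench import r, imaging, order, spotter gives the robot as it stands.
- The arm moves only by the tool move_arm, never from a script. Its argument "targets" is a list of rows, each a list of 7 numbers: the opening, from 0 (shut) to 1 (fully open), then the shift along the tool's x, y, z in mm, then the turn, a rotation vector about the tool's x, y, z in rad. In form: [[gripper, tx, ty, tz, rx, ry, rz], ...]. A call has 1 to 12 rows; each row shifts and turns the commanded pose from where the row before left it, along the tool's axes as they then stand; what a row does not reach is not made up. A row lasts 1/12 s, in which the tool goes at most 41.7 mm and 7.16 degrees, less where a joint would pass 70% of its speed; a pose out of reach is approached as far as the arm can. A call with a gripper value outside its range is refused whole. The fingers move at their own pace and stop on an object; "newtons" is the grip in N (left out, the last holds). Time passes only in rows, so rows that do not move let the fingers close. It gives the time, the measured TCP pose, the force and the opening at its end, in the units of the state.
- r.get_obs(): the state, without advancing time (a new reading comes with each control period).
- imaging.camera(name): name is "scene" or "top" or "wrist"; returns a dict with "frame" (420x560x3 uint8, red, green, blue), "z_map" (420x560 float32, m along the optical axis (not along the pixel's ray), 0 where there is no reading), "K" (3x3 intrinsics, pixels), "position" and "orientation" of the camera in the world; the wrist camera has in their place "mount" (4x4, takes a point from camera to tool coordinates, whose origin is the TCP and whose axes are the tool frame's). Camera axes: x right, y up, looking along -z (the intrinsics and any distortion apply to the point x, -y, -z); pixel columns grow to the right and rows downward; lengths in m; the calibration is good to about 2 mm. The wrist camera is an equidistant fisheye: a pixel r from the principal point sees the ray r / f radians off the axis. A picture is of the moment at which its call begins: read the wrist's pose just before it.
- order.close_job(): hands the job in, once; it reports no verdict.
Trained networks look in a picture, given as the dict that the camera call returned (one of the last four; its "shot" number tells which), for a name from the list of things; names that differ only in an ending like _2 or _b are one class to them, and where a whole thing is asked for, a point or a joint stands for the part that bears it (a point fixed in the world has none). Each returns a list of dicts, best first, with "confidence" (0 to 1); they miss things now and then, are a little off and sometimes report something else, mostly with a low value. They report only what shows in the picture. A call takes as long as a camera call. They do not tell look-alikes from the thing itself.
- spotter.search_frame(picture, thing): "point" ([x, y, z] in m, in the coordinates of the camera as it stood for that picture, good to about 4 mm: the middle of the surface that is visible of it).
- spotter.mark_of(picture, thing): "point" ([x, y, z] in m, in the coordinates of the camera as it stood for that picture, good to about 4 mm: a listed point, or the origin of a listed thing).
The state is a dict: "time_s": time; "qpos": joint angles; "dq": joint speeds; "joint_efforts": joint torques, N m; "eef_pos": TCP position; "tcp_rot": TCP orientation; "ft_force": force on the tool from outside, world axes, zero at the start; "wrist_torque": the same for the moment, N m; "width": finger opening in m.
Only numpy, scipy, OpenCV 4.12 (cv2) and the standard library are available. Lean on these libraries where they do the work, as an engineer would, in place of code of your own. Each camera call takes 0.05 s, during which the arm holds its last target.

## Working session

There is one attempt and no reset: what is moved stays moved. The work goes in short steps, Python scripts to look and compute and a tool call to move; the robot and the scene stay as the last step left them, time stands still between calls to the robot, and variables do not carry over. Pictures are saved under pics/ and viewed, and the job is handed in when it is done.

Besides the shell and the picture viewer there is one more tool, called as name(argument=value, ...), one argument or row to a line, values as JSON. move_arm: Moves the arm, as the interface text tells. Its arguments: {"type":"object","properties":{"targets":{"type":"array"},"newtons":{"type":"number"}},"required":["targets"]}

```bash
ls; mkdir -p pics; cat > h.py <<'E'
import numpy as np, cv2
from scipy.spatial.transform import Rotation as R
from bench import r, imaging, order, spotter
def save(p,n): cv2.imwrite('pics/'+n+'.png', cv2.cvtColor(p['frame'],cv2.COLOR_RGB2BGR))
def pose():
    o=r.get_obs(); T=np.eye(4); T[:3,:3]=R.from_quat(o['tcp_rot']).as_matrix(); T[:3,3]=o['eef_pos']; return T
def camT(p,Tt=None):
    if 'mount' in p: return Tt@np.array(p['mount'])
    T=np.eye(4); o=np.array(p['orientation']); T[:3,:3]=R.from_quat(o).as_matrix() if o.size==4 else o
    T[:3,3]=p['position']; return T
def w(p,pt,Tt=None):
    return (camT(p,Tt)@np.r_[pt,1])[:3]
def pix(p,u,v,z=None):
    """pixel + zmap -> world, for scene/top"""
    K=np.array(p['K']); d=p['z_map'][int(v),int(u)] if z is None else z
    return w(p,[(u-K[0,2])/K[0,0]*d, -(v-K[1,2])/K[1,1]*d, -d])
E
python3 - <<'E'
from h import *
o=r.get_obs(); print(o)
for n in ['scene','top']:
    p=imaging.camera(n); save(p,n+'0'); print(n,[k for k in p],p['K'],p['position'],p['orientation'],[ (k,p[k]) for k in p if 'dist' in k])
    for t in ['spanner_mid','spanner_end','wedge_mid','wedge_end','brush_mid','brush_end','kit_tray','stop_left','stop_middle','stop_right','offcut_mid','bottle_mid']:
        for d in spotter.mark_of(p,t)[:2]: print(t,round(d['confidence'],2),w(p,d['point']).round(4))
E
```

```text
pics
{'time_s': 0.0, 'qpos': array([-1.46970486e+00,  1.04687434e-01,  9.64674218e-02,  1.56390194e+00,
       -1.41756605e-05,  1.35309632e+00]), 'dq': array([ 0.0014943 , -0.00133285, -0.00014491,  0.00011619,  0.00025886,
       -0.00173762]), 'joint_efforts': array([-4.63637934e-04, -5.56927407e+01,  5.03651369e+01,  1.68453308e-02,
       -5.30532343e-04,  6.52812929e-06]), 'eef_pos': array([ 0.1880164 , -0.56937852,  0.19402829]), 'tcp_rot': array([-0.11221082,  0.69861107, -0.69767472,  0.11225543]), 'ft_force': array([-0.06857585, -0.45942044, -1.07924707]), 'wrist_torque': array([-0.05368745,  0.01221537,  0.02317396]), 'width': 0.08542252486023637}
scene ['frame', 'z_map', 'K', 'position', 'orientation', 'shot'] [[427.6742859    0.         274.88293747]
 [  0.         427.6742859  215.57223419]
 [  0.           0.           1.        ]] [-0.0581952   0.63043259  1.00908695] [-0.13702351  0.34188206  0.86716265 -0.33521659] []
brush_mid 0.79 [0.4874 0.4024 0.0034]
brush_end 0.64 [0.584  0.4018 0.0075]
brush_end 0.19 [0.4868 0.4074 0.0052]
kit_tray 0.68 [5.383e-01 2.000e-04 1
[... 182 characters left out ...]
shot'] [[540.09683674   0.         285.26923819]
 [  0.         540.09683674 213.2196943 ]
 [  0.           0.           1.        ]] [0.3277281  0.00200242 1.66250077] [ 0.04627635 -0.03696854 -0.6986697   0.71298841] []
spanner_mid 0.81 [ 0.4988 -0.4347  0.0024]
spanner_end 0.73 [ 0.6045 -0.4466  0.0066]
spanner_end 0.47 [0.4913 0.2911 0.0142]
wedge_mid 0.84 [ 0.3735 -0.2149  0.0108]
wedge_mid 0.6 [ 0.5036 -0.2955  0.0113]
wedge_end 0.85 [ 0.5583 -0.303   0.0075]
wedge_end 0.64 [ 0.3262 -0.1941  0.011 ]
brush_mid 0.96 [0.49   0.4062 0.0086]
brush_end 0.73 [0.5915 0.4022 0.0091]
kit_tray 0.56 [0.5416 0.0047 0.0034]
offcut_mid 0.6 [0.4894 0.2892 0.0126]
bottle_mid 0.79 [0.6653 0.2459 0.0993]
```

View pics/scene0.png

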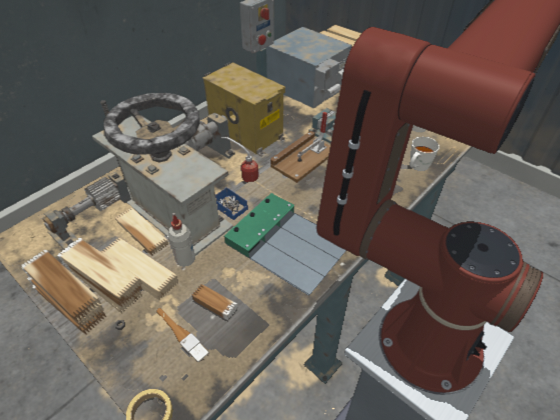

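View pics/top0.png

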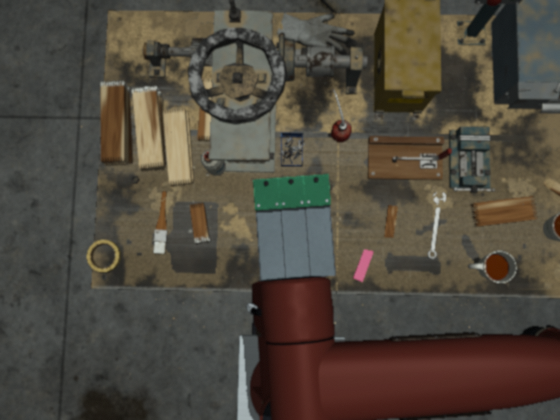

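```bash
python3 - <<'E'
from h import *
T=pose(); p=imaging.camera('wrist'); save(p,'wrist0'); print(T.round(3)); print(p['K'],np.array(p['mount']).round(4))
p=imaging.camera('top'); save(p,'top1')
np.savez('top1.npz',**{k:p[k] for k in p})
big=cv2.resize(p['frame'][160:300,220:480],None,fx=3,fy=3,interpolation=cv2.INTER_CUBIC)
cv2.imwrite('pics/top1z.png',big[...,::-1])
for uv in [(257,212),(331,206),(254,180),(329,174),(260,276),(334,274),(262,270),(290,240),(262,200),(325,196),(436,225),(391,220),(420,280),(420,200)]: print(uv,pix(p,*uv).round(4))
E
```

```text
[[-0.95   0.     0.313  0.188]
 [-0.313 -0.    -0.95  -0.57 ]
 [ 0.    -1.     0.     0.195]
 [ 0.     0.     0.     1.   ]]
[[325.1922621    0.         276.86846908]
 [  0.         325.1922621  201.97830117]
 [  0.           0.           1.        ]] [[ 2.000e-04 -9.505e-01 -3.108e-01 -7.890e-02]
 [ 3.000e-04  3.108e-01 -9.505e-01 -1.790e-01]
 [ 1.000e+00  1.000e-04  3.000e-04 -3.000e-04]
 [ 0.000e+00  0.000e+00  0.000e+00  1.000e+00]]
(257, 212) [0.5256 0.1133 0.0066]
(331, 206) [ 0.5489 -0.115   0.005 ]
(254, 180) [0.6194 0.1228 0.0412]
(329, 174) [ 0.6493 -0.1077  0.0051]
(260, 276) [0.3294 0.0988 0.0082]
(334, 274) [ 0.3402 -0.1266  0.0026]
(262, 270) [0.3477 0.0934 0.0042]
(290, 240) [0.441  0.0096 0.0072]
(262, 200) [0.5577 0.0965 0.0461]
(325, 196) [ 0.5734 -0.0936  0.0472]
(436, 225) [ 0.496  -0.437   0.0082]
(391, 220) [ 0.5083 -0.2988  0.0113]
(420, 280) [ 3.275e-01 -3.887e-01 -2.000e-04]
(420, 200) [ 0.5738 -0.3909 -0.0009]
```

View pics/wrist0.png

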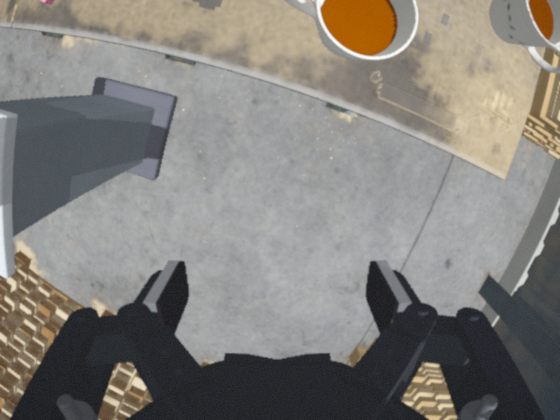

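View pics/top1z.png

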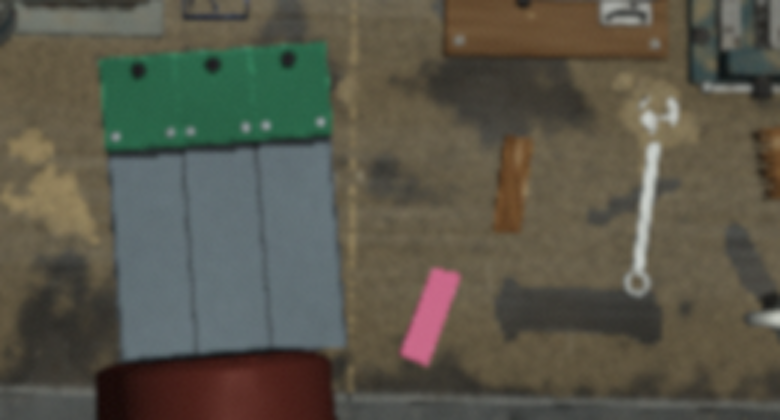

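move_arm(
  targets=[
    [1,-33,0,-3,0,0,0],
    [1,-33,0,-3,0,0,0],
    [1,-33,0,-3,0,0,0],
    [1,-33,0,-3,0,0,0],
    [1,-33,0,-3,0,0,0],
    [1,-33,0,-3,0,0,0],
    [1,-33,0,-3,0,0,0],
    [1,-33,0,-3,0,0,0],
    [1,-33,0,-3,0,0,0],
    [1,-33,0,-3,0,0,0],
    [0.6,0,15,0,0,0.11,0],
    [0.6,0,15,0,0,0.11,0],
  ],
)

```text
time_s: 2.4
eef_pos: [0.4943, -0.4372, 0.1652]
tcp_rot: [0.034, -0.706, 0.707, -0.035]
ft_force: [-0.2, 0.6, -0.2]
width: 0.0634
```

move_arm(
  targets=[
    [0.5,0,15,0,0,0.1,0],
    [0.5,0,0,0,0,0.11,0],
    [0.5,0,0,0,0,0,0],
    [0.5,0,0,0,0,0,0],
  ],
)

```text
time_s: 2.73
eef_pos: [0.4921, -0.4379, 0.15]
tcp_rot: [-0.038, -0.706, 0.706, 0.038]
ft_force: [-0.3, -0.1, -0.4]
width: 0.0425
```

```bash
cat >> h.py <<'E'
def wray(p,u,v,Tt):
    K=np.array(p['K']); x=(u-K[0,2])/K[0,0]; y=(v-K[1,2])/K[1,1]; th=np.hypot(x,y)
    s=np.sin(th)/max(th,1e-9); d=np.array([x*s,-y*s,-np.cos(th)])
    T=camT(p,Tt); return T[:3,3],T[:3,:3]@d
def wplane(p,u,v,Tt,z):
    o,d=wray(p,u,v,Tt); return o+d*(z-o[2])/d[2]
def wdepth(p,u,v,Tt):
    o,d=wray(p,u,v,Tt); dd=camT(p,Tt)[:3,:3].T@d
    return o+d*p['z_map'][int(v),int(u)]/(-dd[2])
def look(name,things=(),z=None):
    T=pose(); p=imaging.camera('wrist'); save(p,name)
    np.savez(name+'.npz',T=T,**{k:p[k] for k in p})
    o=r.get_obs(); print('t',round(o['time_s'],2),'pos',o['eef_pos'].round(4),'width',round(o['width'],4),'F',o['ft_force'].round(2),'yaw',np.arctan2(-T[1,0],-T[0,0]).round(4))
    for t in things:
        for d in spotter.mark_of(p,t)[:2]: print(t,round(d['confidence'],2),w(p,d['point'],T).round(4))
    return p,T
def ld(name):
    f=np.load(name+'.npz'); p={k:f[k] for k in f}; return p,p['T']
E
python3 - <<'E'
from h import *
p,T=look('w1',['spanner_mid','spanner_end','wedge_mid','wedge_end'])
print(T.round(4))
E
```

```text
t 2.78 pos [ 0.4922 -0.4381  0.1504] width 0.0424 F [-0.95  0.69  0.22] yaw -0.1078
spanner_mid 0.67 [ 0.4955 -0.4315  0.0066]
spanner_end 0.84 [ 0.5961 -0.4498  0.0036]
wedge_mid 0.91 [ 0.3695 -0.2121  0.0097]
wedge_mid 0.63 [ 0.5007 -0.2954  0.01  ]
wedge_end 0.92 [ 0.3242 -0.1927  0.011 ]
wedge_end 0.74 [ 0.5523 -0.3057  0.0106]
[[-9.942e-01  1.000e-04 -1.076e-01  4.921e-01]
 [ 1.076e-01 -2.000e-04 -9.942e-01 -4.379e-01]
 [-2.000e-04 -1.000e+00  2.000e-04  1.500e-01]
 [ 0.000e+00  0.000e+00  0.000e+00  1.000e+00]]
```

View pics/w1.png

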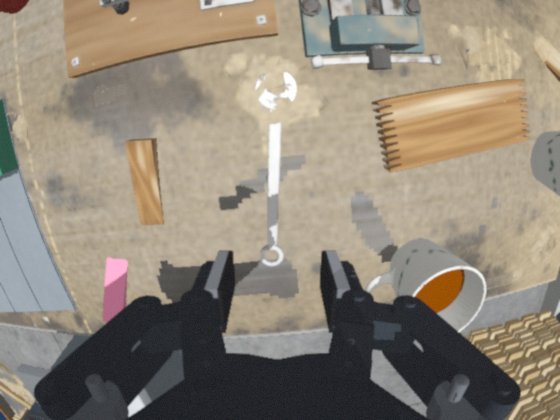

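```bash
python3 - <<'E'
from h import *
p,T=ld('w1')
for n,u,v in [('ring',271,255),('s1',272,235),('s2',274,185),('s3',276,130),('jaw',276,92),('jawtopL',262,76),('tableR',300,200),
  ('wA',141,140),('wm',145,181),('wB',151,222)]: print(n,wplane(p,u,v,T,.007).round(4),wdepth(p,u,v,T).round(4))
im=p['frame'][60:280,180:360]; cv2.imwrite('pics/w1z.png',cv2.resize(im,None,fx=3,fy=2.7,interpolation=cv2.INTER_CUBIC)[...,::-1])
# depth-based mask heights
H=np.zeros((420,560))
for v in range(60,270,1):
  for u in range(225,325): H[v,u]=wdepth(p,u,v,T)[2]
m=(H>0.004)&(H<0.03); cv2.imwrite('pics/m1.png',cv2.resize((np.clip(H[60:270,225:325]*1000*15+50,0,255)).astype(np.uint8),None,fx=4,fy=2.8,interpolation=cv2.INTER_NEAREST))
E
```

```text
ring [ 0.4048 -0.4219  0.007 ] [ 0.4035 -0.4217  0.0043]
s1 [ 0.429  -0.4258  0.007 ] [ 0.4291 -0.4258  0.0073]
s2 [ 0.4843 -0.4341  0.007 ] [ 0.484  -0.4341  0.006 ]
s3 [ 0.5401 -0.4423  0.007 ] [ 0.54   -0.4423  0.0059]
jaw [ 0.5776 -0.4463  0.007 ] [ 0.5777 -0.4463  0.0054]
jawtopL [ 0.595  -0.4346  0.007 ] [ 0.5948 -0.4347  0.009 ]
tableR [ 0.4653 -0.4593  0.007 ] [ 0.4644 -0.4594  0.0042]
wA [ 0.5493 -0.3005  0.007 ] [ 0.5501 -0.3058  0.0189]
wm [ 0.5048 -0.296   0.007 ] [ 0.506  -0.2988  0.0129]
wB [ 0.4575 -0.2921  0.007 ] [ 0.4568 -0.2912  0.0051]
```

View pics/w1z.png

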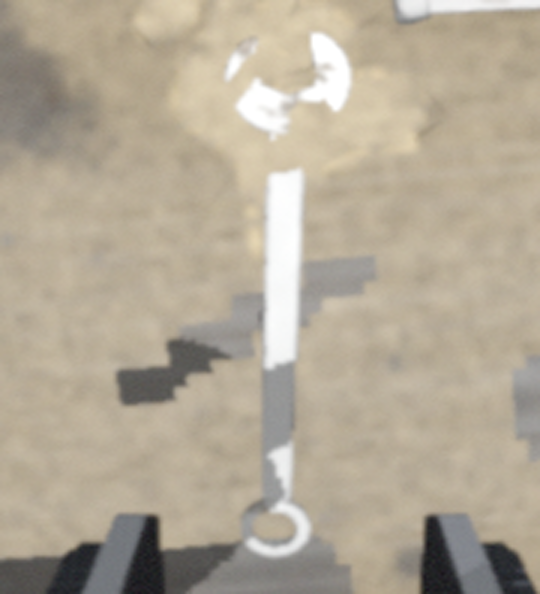

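View pics/m1.png

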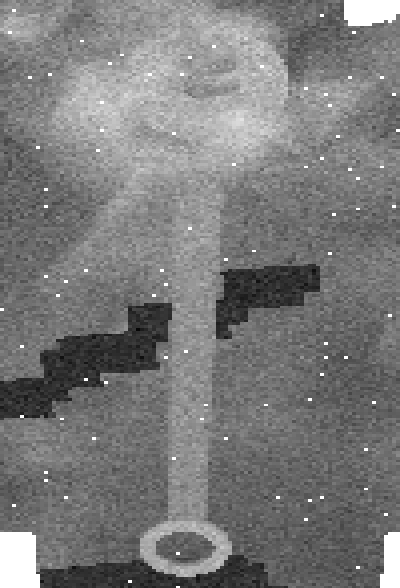

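move_arm(
  targets=[
    [0.45,-4,30,-2.4,0,0.04,0],
    [0.45,0,35,0,0,0,0],
    [0.45,0,35,0,0,0,0],
    [0.45,0,25,0,0,0,0],
    [0.45,0,15,0,0,0,0],
    [0.45,0,8,0,0,0,0],
    [0.45,0,0,0,0,0,0],
  ],
)

```text
time_s: 3.57
eef_pos: [0.4955, -0.435, -0.0]
tcp_rot: [0.053, 0.706, -0.704, -0.054]
ft_force: [-0.9, -0.3, -0.1]
width: 0.0386
```

```bash
python3 - <<'E'
from h import *
p,T=look('w2')
E
```

```text
t 3.62 pos [ 0.4961 -0.4358  0.0018] width 0.0382 F [0.63 0.44 0.66] yaw -0.1507
```

View pics/w2.png

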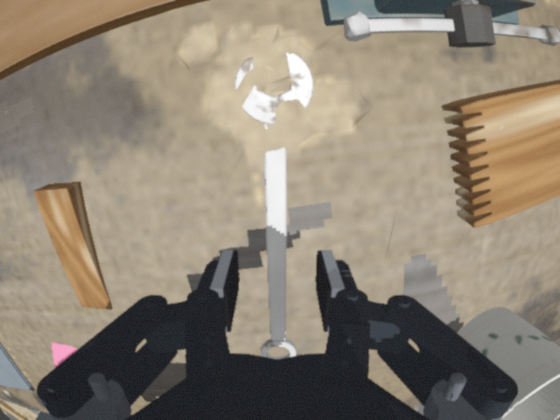

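move_arm(
  targets=[
    [0.2,0,0,0,0,0,0],
    [0.1,0,0,0,0,0,0],
    [0,0,0,0,0,0,0],
    [0,0,0,0,0,0,0],
    [0,0,0,0,0,0,0],
  ],
  newtons=40,
)

```text
time_s: 4.03
eef_pos: [0.4965, -0.4363, 0.0025]
tcp_rot: [-0.054, -0.705, 0.705, 0.053]
ft_force: [-0.6, 0.0, -0.1]
width: -0.0002
```

```bash
python3 - <<'E'
from h import *
p,T=look('w3')
print(r.get_obs()['width'])
E
```

```text
t 4.08 pos [ 0.4965 -0.4361  0.0022] width 0.0001 F [-0.24  0.74 -0.2 ] yaw -0.1511
0.00011482378986450354
```

View pics/w3.png

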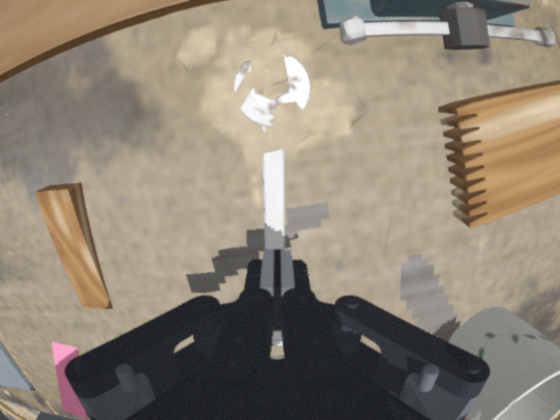

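move_arm(
  targets=[
    [0,0,-10,0,0,0,0],
    [0,0,-20,0,0,0,0],
    [0,0,-20,0,0,0,0],
    [0,0,0,0,0,0,0],
  ],
)

```text
time_s: 4.42
eef_pos: [0.4979, -0.438, 0.0574]
tcp_rot: [-0.055, -0.703, 0.707, 0.052]
ft_force: [0.9, -0.9, 0.8]
width: 0.0001
```

```bash
python3 - <<'E'
from h import *
p,T=look('w4')
E
```

```text
t 4.47 pos [ 0.4976 -0.4376  0.0554] width -0.0002 F [ 0.08 -1.35 -0.01] yaw -0.1511
```

View pics/w4.png

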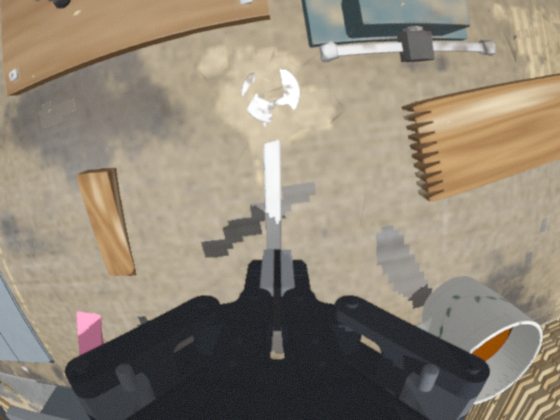

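```bash
python3 - <<'E'
from h import *
for n in ['w3','w4']:
  p,T=ld(n); Ti=np.linalg.inv(T)
  for u,v in [(255,264),(262,264),(270,258),(270,265),(300,264),(277,258),(277,250),(277,240),(277,220),(290,262),(277,280),(255,275),(255,290)]:
    P=wdepth(p,u,v,T); print(n,u,v,'world',P.round(4),'tool mm',((Ti@np.r_[P,1])[:3]*1000).round(1))
E
python3 - <<'E'
import cv2
a=cv2.imread('pics/w3.png')[200:360,200:360]; b=cv2.imread('pics/w4.png')[200:360,200:360]
import numpy as np
cv2.imwrite('pics/w34z.png',cv2.resize(np.hstack([a,b]),None,fx=2.5,fy=2.5,interpolation=cv2.INTER_CUBIC))
E
```

```text
w3 255 264 world [ 0.504  -0.4272  0.0505] tool mm [ -6. -48. -10.]
w3 262 264 world [ 0.5076 -0.4314  0.0581] tool mm [-10.3 -55.6  -6.4]
w3 270 258 world [ 0.5072 -0.4348  0.0527] tool mm [-10.3 -50.2  -3.1]
w3 270 265 world [ 0.5071 -0.4349  0.059 ] tool mm [-10.3 -56.5  -2.9]
w3 300 264 world [ 0.501  -0.4476  0.0508] tool mm [ -6.2 -48.3  10.6]
w3 277 258 world [ 0.507  -0.4379  0.0532] tool mm [-10.6 -50.7   0.1]
w3 277 250 world [ 0.5057 -0.4377  0.0425] tool mm [ -9.3 -40.    0.1]
w3 277 240 world [ 0.494  -0.436   0.0056] tool mm [ 2.5 -3.1  0.1]
w3 277 220 world [ 0.5069 -0.4379  0.0063] tool mm [-10.5  -3.8   0.1]
w3 290 262 world [ 0.5058 -0.4434  0.0562] tool mm [-10.2 -53.7   5.7]
w3 277 280 world [ 0.5062 -0.4377  0.0704] tool mm [ -9.8 -67.9   0. ]
w3 255 275 world [ 0.5034 -0.4276  0.0595] tool mm [ -5.5 -57.   -9.5]
w3 255 290 world [ 0.5094 -0.43    0.0808] tool mm [-11.8 -78.3  -8. ]
w4 255 264 world [ 0.5054 -0.4288  0.1057] tool mm [ -6.2 -48.4 -10. ]
w4 262 264 world [ 0.5089 -0.433   0.1132] tool mm [-10.4 -55.8  -6.4]
w4 270 258 world [ 0.5083 -0.4363  0.1074] tool mm [-10.3 -50.   -3.1]
w4 270 265 world [ 0.5081 -0.4363  0.1135] tool mm [-10.  -56.1  -3. ]
w4 300 264 world [ 0.5023 -0.4492  0.1058] tool mm [ -6.2 -48.4  10.6]
w4 277 258 world [ 0.5082 -0.4394  0.1081] tool mm [-10.6 -50.6   0.1]
w4 277 250 world [ 0.5079 -0.4394  0.0995] tool mm [-10.3 -42.    0.1]
w4 277 240 world [ 0.4706 -0.4342  0.0056] tool mm [27.8 51.7  0.1]
w4 277 220 world [ 0.487  -0.4367  0.0052] tool mm [11.3 52.2  0.1]
w4 290 262 world [ 0.507  -0.445   0.1112] tool mm [-10.2 -53.8   5.7]
w4 277 280 world [ 0.5081 -0.4393  0.1266] tool mm [-10.5 -69.1   0. ]
w4 255 275 world [ 0.5751 -0.449   0.2368] tool mm [ -78.8 -179.    -0. ]
w4 255 290 world [ 0.5109 -0.4316  0.1364] tool mm [-12.2 -79.   -8. ]
```

View pics/w34z.png

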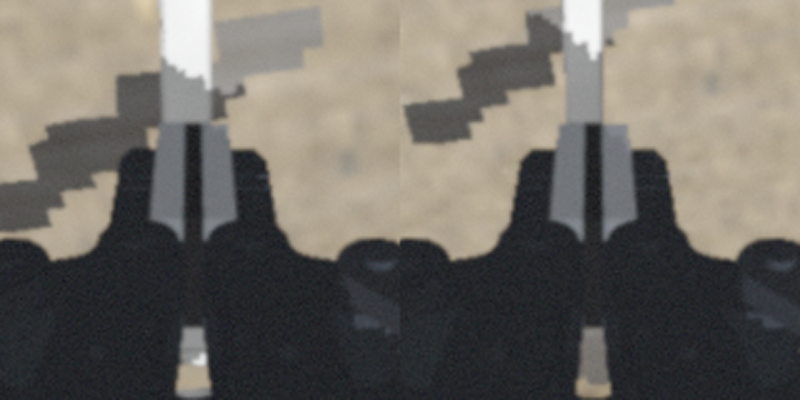

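```bash
python3 - <<'E'
from h import *
p=imaging.camera('scene'); save(p,'scene2'); np.savez('scene2.npz',**{k:p[k] for k in p})
T=pose(); K=p['K']; C=np.linalg.inv(camT(p))
for y in [0,-.019,-.04,-.073]:
  c=C@T@np.array([0,y,0,1]); print(y,K[0,2]+K[0,0]*c[0]/-c[2],K[1,2]-K[1,1]*c[1]/-c[2],c[2])
E
```

```text
0 366.42929231075743 159.81614235458355 -1.4901918779345065
-0.019 367.2419963712448 155.53338177186293 -1.4763125229866407
-0.04 368.15821341899823 150.70513192285657 -1.460972183307421
-0.073 369.63750936941966 142.90958777011292 -1.4368659352400754
```

View pics/scene2.png

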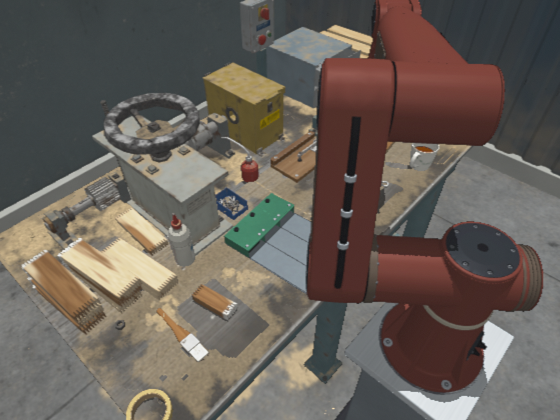

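```bash
python3 - <<'E'
from h import *
for n in ['w3','w2']:
  p,T=ld(n); Ti=np.linalg.inv(T)
  for u,v in [(277,400),(277,370),(200,400),(180,310),(110,365),(225,258),(228,290),(232,330),(228,252),(231,255),(222,300)]:
    P=wdepth(p,u,v,T); print(n,u,v,'tool mm',((Ti@np.r_[P,1])[:3]*1000).round(1))
p=imaging.camera('top'); save(p,'top2')
E
```

```text
w3 277 400 tool mm [  -9.1 -126.5    0. ]
w3 277 370 tool mm [ -10.9 -117.3    0. ]
w3 200 400 tool mm [ -17.7 -134.   -17.1]
w3 180 310 tool mm [-11.8 -92.3 -33. ]
w3 110 365 tool mm [ -10.5 -120.6  -47.9]
w3 225 258 tool mm [ 17.9   2.3 -32.9]
w3 228 290 tool mm [ 39.5  -1.8 -31.9]
w3 232 330 tool mm [ -16.6 -106.9  -12.9]
w3 228 252 tool mm [ 13.3   1.8 -30.6]
w3 231 255 tool mm [ 15.7   2.4 -28.9]
w3 222 300 tool mm [ 47.4  -2.4 -36.4]
w2 277 400 tool mm [  -9.3 -126.6    0. ]
w2 277 370 tool mm [  -9.4 -115.9    0. ]
w2 200 400 tool mm [ -18.  -134.2  -17. ]
w2 180 310 tool mm [ -6.3 -85.2 -35.7]
w2 110 365 tool mm [  -8.7 -119.1  -49.2]
w2 225 258 tool mm [ -9.8 -49.6 -23.5]
w2 228 290 tool mm [ -8.1 -73.2 -19. ]
w2 232 330 tool mm [ 72.4  -3.8 -31.3]
w2 228 252 tool mm [-10.1 -44.1 -22.8]
w2 231 255 tool mm [-10. -47. -21.]
w2 222 300 tool mm [ -6.3 -77.6 -20.9]
```

View pics/top2.png

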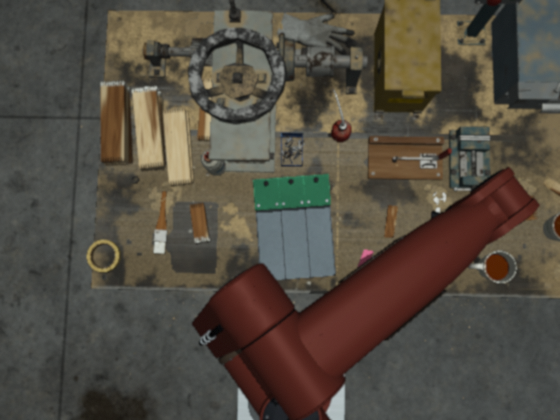

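```bash
python3 - <<'E'
from h import *
p,T=ld('w4'); Ti=np.linalg.inv(T); Rt=T[:3,:3].T
for u in (266,270,286,289):
  for v in (247,248,249,250,251,252):
    o,d=wray(p,u,v,T); o2=(Ti@np.r_[o,1])[:3]; d2=Rt@d; k=(-.0105-o2[0])/d2[0]
    P=wdepth(p,u,v,T); print(u,v,((o2+k*d2)*1000).round(1),((Ti@np.r_[P,1])[:3]*1000).round(1))
E
```

```text
266 247 [-10.5 -39.3  -5.2] [33.8 51.4 -8.5]
266 248 [-10.5 -40.4  -5.2] [34.4 50.7 -8.5]
266 249 [-10.5 -41.4  -5.1] [35.7 51.6 -8.6]
266 250 [-10.5 -42.5  -5.1] [-10.1 -41.6  -5.1]
266 251 [-10.5 -43.5  -5.1] [-10.1 -42.8  -5.1]
266 252 [-10.5 -44.6  -5. ] [-10.3 -44.2  -5. ]
270 247 [-10.5 -39.3  -3.3] [33.4 50.5 -5.4]
270 248 [-10.5 -40.4  -3.3] [34.6 51.1 -5.4]
270 249 [-10.5 -41.4  -3.2] [35.4 51.1 -5.4]
270 250 [-10.5 -42.5  -3.2] [ -9.5 -40.4  -3.3]
270 251 [-10.5 -43.5  -3.2] [-10.1 -42.8  -3.2]
270 252 [-10.5 -44.6  -3.2] [-10.  -43.5  -3.2]
286 247 [-10.5 -39.3   4.4] [35.2 54.3  7.3]
286 248 [-10.5 -40.4   4.3] [35.5 53.   7.2]
286 249 [-10.5 -41.4   4.3] [36.3 52.9  7.2]
286 250 [-10.5 -42.5   4.3] [ -9.8 -41.1   4.3]
286 251 [-10.5 -43.5   4.2] [-10.4 -43.3   4.3]
286 252 [-10.5 -44.6   4.2] [-10.2 -44.    4.2]
289 247 [-10.5 -39.3   5.8] [34.9 53.6  9.6]
289 248 [-10.5 -40.4   5.7] [34.8 51.6  9.6]
289 249 [-10.5 -41.4   5.7] [36.1 52.4  9.6]
289 250 [-10.5 -42.5   5.7] [-10.3 -42.2   5.7]
289 251 [-10.5 -43.5   5.6] [-10.1 -42.7   5.7]
289 252 [-10.5 -44.6   5.6] [ -9.9 -43.3   5.7]
```

move_arm(
  targets=[
    [0.45,0,0,0,0,0,0],
    [0.45,0,0,0,0,0,0],
    [0.45,0,30,0,0,0,0],
    [0.45,0,30,0,0,0,0],
    [0.45,0,20,0,0,0,0],
    [0.45,0,6,0,0,0,0],
    [0.45,0,0,0,0,0,0],
  ],
)

```text
time_s: 5.15
eef_pos: [0.4951, -0.4344, -0.0359]
tcp_rot: [0.052, 0.706, -0.704, -0.054]
ft_force: [0.4, 0.4, 0.8]
width: 0.0384
```

```bash
python3 - <<'E'
from h import *
p,T=look('w5')
Ti=np.linalg.inv(T)
for u,v in [(277,225),(277,205),(277,160),(320,200),(240,200)]: print(wdepth(p,u,v,T).round(4))
E
```

```text
t 5.2 pos [ 0.4957 -0.4352 -0.0349] width 0.0387 F [ 0.32 -1.09  0.16] yaw -0.1512
[ 0.5175 -0.438   0.0051]
[ 0.5277 -0.4395  0.007 ]
[ 0.5477 -0.4426  0.0071]
[ 0.5259 -0.459   0.0033]
[ 0.5321 -0.4235  0.0056]
```

View pics/w5.png

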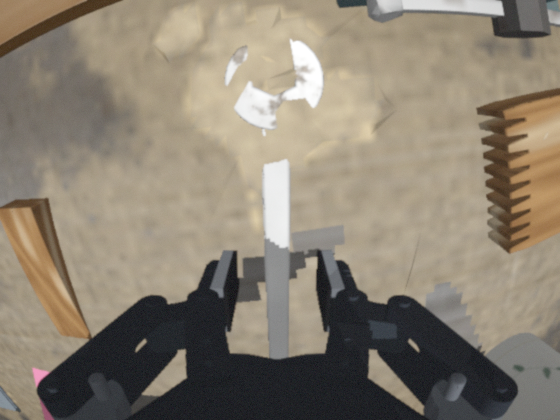

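move_arm(
  targets=[
    [0.3,0,3,0,0,0,0],
    [0.2,0,0,0,0,0,0],
    [0,0,0,0,0,0,0],
    [0,0,0,0,0,0,0],
    [0,0,0,0,0,0,0],
  ],
  newtons=40,
)

```text
time_s: 5.62
eef_pos: [0.497, -0.4365, -0.0359]
tcp_rot: [-0.054, -0.705, 0.706, 0.053]
ft_force: [-0.1, 2.1, 5.7]
width: 0.0104
```

move_arm(
  targets=[
    [0,0,-5,0,0,0,0],
    [0,0,-20,0,0,0,0],
    [0,0,-25,0,0,0,0],
    [0,0,-30,0,0,0,0],
    [0,0,0,0,0,0,0],
  ],
)

```text
time_s: 6.03
eef_pos: [0.4983, -0.4387, 0.0496]
tcp_rot: [-0.055, -0.703, 0.707, 0.052]
ft_force: [1.0, -1.3, 1.3]
width: 0.0103
```

```bash
python3 - <<'E'
from h import *
p,T=look('w6')
E
```

```text
t 6.08 pos [ 0.4978 -0.4381  0.047 ] width 0.01 F [-0.1  -0.86 -1.44] yaw -0.1511
```

View pics/w6.png

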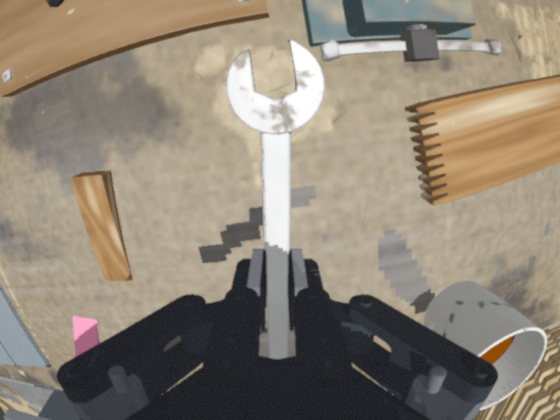

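move_arm(
  targets=[
    [0,0,-20,0,0,-0.11,0],
    [0,0,-20,0,0,-0.11,0],
    [0,4,0,-36,0,0,0],
    [0,4,0,-36,0,0,0],
    [0,4,0,-36,0,0,0],
    [0,4,0,-36,0,0,0],
    [0,4,0,-36,0,0,0],
    [0,4,0,-36,0,0,0],
    [0,4,0,-36,0,0,0],
    [0,4,0,-36,0,0,0],
    [0,4,0,-36,0,0,0],
    [0,4,0,-36,0,0,0],
  ],
)

```text
time_s: 7.08
eef_pos: [0.4304, -0.0778, 0.0816]
tcp_rot: [-0.025, 0.707, -0.706, 0.024]
ft_force: [0.6, 0.7, -1.4]
width: 0.0102
```

move_arm(
  targets=[
    [0,4,0,-36,0,0,0],
    [0,4,0,-36,0,0,0],
    [0,4,0,-36,0,0,0],
    [0,4,0,-36,0,0,0],
    [0,0,0,0,0,0,0],
    [0,0,0,0,0,0,0],
  ],
)

```text
time_s: 7.58
eef_pos: [0.4048, 0.0647, 0.0819]
tcp_rot: [-0.026, 0.707, -0.707, 0.025]
ft_force: [0.3, -1.2, -1.1]
width: 0.01
```

```bash
python3 - <<'E'
from h import *
p,T=look('w7',['kit_tray','stop_left','stop_middle','stop_right','spanner_end'])
E
```

```text
t 7.63 pos [0.4053 0.0636 0.082 ] width 0.0105 F [-0.23 -0.08 -1.56] yaw 0.0729
kit_tray 0.62 [ 0.5373  0.0052 -0.    ]
stop_left 0.52 [0.4868 0.2891 0.0166]
```

View pics/w7.png

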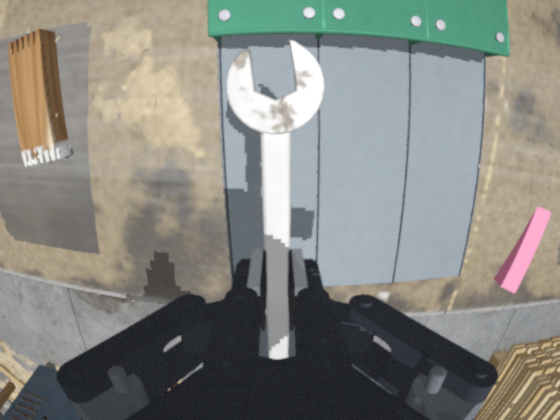

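```bash
python3 - <<'E'
from h import *
p,T=ld('w7')
for n,pts in dict(L=[(221,60),(225,150),(230,250)],A=[(319,60),(318.5,150),(317.5,250)],B=[(410,60),(404,150),(397,250)],R=[(484,70),(476,150),(465,250)]).items():
    P=np.array([wplane(p,u,v,T,.006) for u,v in pts]); d=P[0]-P[2]; print(n,P.round(4)[:,:2].tolist(),'yaw',np.arctan2(d[1],d[0]).round(4))
for u,v in [(212,36),(320,34),(428,38),(505,54)]: print('hood',wplane(p,u,v,T,.041).round(4),wdepth(p,u,v-3,T).round(4))
for u,v in [(221,42),(319,38),(411,42),(485,56)]: print('floor at mouth',wplane(p,u,v,T,.006).round(4),wdepth(p,u,v,T).round(4))
Ti=np.linalg.inv(T)
for u,v in [(243,52),(296,44),(276,125),(276,200),(276,240),(235,90),(317,85)]:
    print('sp',u,v,((Ti@np.r_[wdepth(p,u,v,T),1])[:3]*1000).round(1))
E
```

```text
L [[0.512, 0.116], [0.4406, 0.109], [0.3528, 0.1025]] yaw 0.0844
A [[0.517, 0.0406], [0.4459, 0.0348], [0.3585, 0.0258]] yaw 0.0935
B [[0.5284, -0.0339], [0.4532, -0.0375], [0.3619, -0.0488]] yaw 0.0892
R [[0.5356, -0.1086], [0.4624, -0.1108], [0.3636, -0.1255]] yaw 0.098
hood [0.5248 0.1171 0.041 ] [0.5268 0.1171 0.0418]
hood [0.5306 0.0454 0.041 ] [0.5327 0.0456 0.0413]
hood [ 0.5414 -0.0325  0.041 ] [ 0.5439 -0.0328  0.0402]
hood [ 0.5468 -0.1046  0.041 ] [ 0.5493 -0.1044  0.041 ]
floor at mouth [0.5266 0.117  0.006 ] [0.5265 0.117  0.0061]
floor at mouth [0.5348 0.0419 0.006 ] [0.534  0.0424 0.0099]
floor at mouth [ 0.5438 -0.0337  0.006 ] [ 0.5418 -0.0303  0.0143]
floor at mouth [ 0.5487 -0.1087  0.006 ] [ 0.5481 -0.1072  0.0081]
sp 243 52 [-98.8 -44.  -13.9]
sp 296 44 [-102.3  -42.3    7.7]
sp 276 125 [-68.1 -44.8  -0.5]
sp 276 200 [-35.2 -42.8  -0.6]
sp 276 240 [-15.7 -42.4  -0.6]
sp 235 90 [-82.9 -44.  -17.3]
sp 317 85 [-85.  -43.8  16.3]
```

move_arm(
  targets=[
    [0,0,30,-3.6,0,-0.021,0],
    [0,0,35,0,0,0,0],
    [0,0,30,0,0,0,0],
    [0,0,12,0,0,0,0],
    [0,0,5,0,0,0,0],
    [0,0,0,0,0,0,0],
    [0,0,0,0,0,0,0],
  ],
)

```text
time_s: 8.47
eef_pos: [0.4058, 0.0659, -0.029]
tcp_rot: [0.031, -0.706, 0.706, -0.031]
ft_force: [0.5, 0.5, -0.8]
width: 0.0103
```

```bash
python3 - <<'E'
from h import *
p,T=look('w8')
E
```

```text
t 8.52 pos [ 0.4059  0.0659 -0.029 ] width 0.01 F [ 0.37  0.53 -0.65] yaw 0.0884
```

View pics/w8.png

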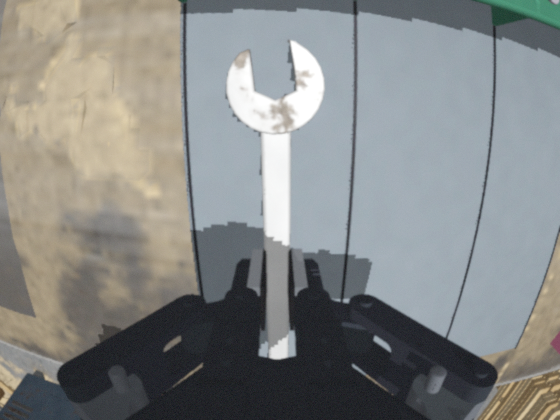

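```bash
cat >> h.py <<'E'
def feel(n=6,yaw=0.09):
    F=[];P=[]
    for i in range(n):
        imaging.camera('wrist'); o=r.get_obs(); F.append(o['ft_force']); P.append(o['eef_pos'])
    F=np.array(F);P=np.array(P); a=np.array([np.cos(yaw),np.sin(yaw),0])
    print('t',round(o['time_s'],2),'along',(F@a).mean().round(2),'+-',((F@a).std()/n**.5).round(2),'F',F.mean(0).round(2),'pos',P.mean(0).round(4),'w',round(o['width'],4))
E
python3 -c "
from h import *
feel()"
```

```text
t 8.82 along -0.21 +- 0.27 F [-0.2  -0.07 -1.09] pos [ 0.4058  0.0663 -0.0291] w 0.0101
```

move_arm(
  targets=[
    [0,-10,0,0,0,0,0],
    [0,-10,0,0,0,0,0],
    [0,-5,0,0,0,0,0],
    [0,0,0,0,0,0,0],
  ],
)

```text
time_s: 9.15
eef_pos: [0.4311, 0.0688, -0.0291]
tcp_rot: [0.032, -0.706, 0.706, -0.032]
ft_force: [-0.3, 0.4, -0.7]
width: 0.0098
```

```bash
python3 -c "
from h import *
feel(4)"
```

```text
t 9.35 along -0.07 +- 0.26 F [-0.09  0.21 -1.17] pos [ 0.43    0.0689 -0.0293] w 0.0105
```

move_arm(
  targets=[
    [0,-2,0,0,0,0,0],
    [0,-2,0,0,0,0,0],
    [0,0,0,0,0,0,0],
  ],
)

```text
time_s: 9.6
eef_pos: [0.4347, 0.0691, -0.0291]
tcp_rot: [0.032, -0.706, 0.706, -0.032]
ft_force: [-0.2, -0.3, -1.6]
width: 0.0104
```

```bash
python3 -c "
from h import *
feel(4)"
```

```text
t 9.8 along 0.16 +- 0.16 F [ 0.13  0.29 -0.97] pos [ 0.4344  0.0692 -0.0292] w 0.0103
```

move_arm(
  targets=[
    [0,-2,0,0,0,0,0],
    [0,-2,0,0,0,0,0],
    [0,0,0,0,0,0,0],
  ],
)

```text
time_s: 10.05
eef_pos: [0.4384, 0.0696, -0.0293]
tcp_rot: [0.032, -0.706, 0.706, -0.032]
ft_force: [-1.4, -0.7, -1.7]
width: 0.0103
```

```bash
python3 -c "
from h import *
feel(4)"
```

```text
t 10.25 along -1.81 +- 0.25 F [-1.81 -0.07 -1.77] pos [ 0.4382  0.0696 -0.0294] w 0.0101
```

move_arm(
  targets=[
    [0,0,1.5,0,0,0,0],
    [0,0,0,0,0,0,0],
  ],
)

```text
time_s: 10.42
eef_pos: [0.4384, 0.0696, -0.0301]
tcp_rot: [0.032, -0.706, 0.706, -0.032]
ft_force: [-5.3, 0.5, 7.9]
width: 0.0101
```

```bash
python3 -c "
from h import *
feel(4)"
```

```text
t 10.62 along -5.88 +- 0.22 F [-5.93  0.33  7.6 ] pos [ 0.4384  0.0695 -0.03  ] w 0.0102
```

move_arm(
  targets=[
    [0,0,-0.8,0,0,0,0],
    [0.15,0,0,0,0,0,0],
    [0.3,0,0,0,0,0,0],
    [0.4,0,0,0,0,0,0],
    [0.4,0,0,0,0,0,0],
    [0.4,0,-10,0,0,0,0],
    [0.4,0,-20,0,0,0,0],
    [0.4,0,-30,0,0,0,0],
    [0.4,0,-30,0,0,0,0],
    [0.4,0,0,0,0,0,0],
  ],
)

```text
time_s: 11.45
eef_pos: [0.4419, 0.0691, 0.0666]
tcp_rot: [0.029, -0.706, 0.707, -0.035]
ft_force: [1.0, -0.5, 0.3]
width: 0.0341
```

```bash
python3 - <<'E'
from h import *
p,T=look('w9',['wedge_mid','wedge_end','spanner_mid'])
# spanner mid estimate
E
```

```text
t 11.5 pos [0.441  0.0692 0.0641] width 0.0341 F [0.48 0.77 0.05] yaw 0.0899
wedge_mid 0.81 [ 0.3669 -0.21    0.011 ]
wedge_mid 0.72 [0.4843 0.288  0.0124]
wedge_end 0.61 [ 0.3178 -0.1922  0.0117]
spanner_mid 0.89 [0.4337 0.0708 0.01  ]
```

View pics/w9.png

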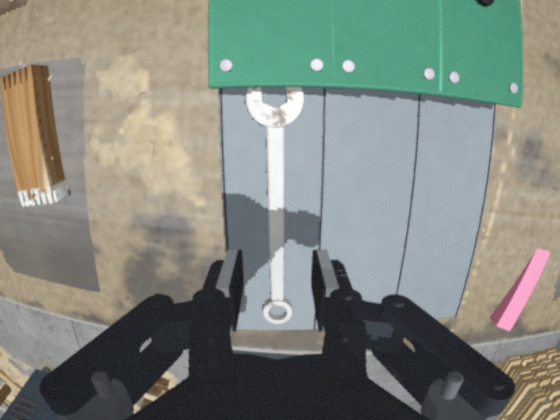

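move_arm(
  targets=[
    [0.6,-1,0,36.7,0,0,0],
    [0.6,-1,0,36.7,0,0,0],
    [0.6,-1,0,36.7,0,0,0],
    [0.6,-1,0,36.7,0,0,0],
    [0.6,-1,0,36.7,0,0,0],
    [0.6,-1,0,36.7,0,0,0],
    [0.6,-1,0,36.7,0,0,0],
    [0.6,-1,0,36.7,0,0,0],
    [0.6,-1,0,36.7,0,0,0],
    [0.6,-1,0,36.7,0,0,0],
    [0.6,0,0,0,0,0.12,0],
    [0.6,0,0,0,0,0.12,0],
  ],
)

```text
time_s: 12.65
eef_pos: [0.4801, -0.2964, 0.058]
tcp_rot: [0.055, 0.706, -0.704, -0.057]
ft_force: [-0.7, 0.3, -0.8]
width: 0.0514
```

move_arm(
  targets=[
    [0.6,0,0,0,0,0,0],
    [0.6,0,0,0,0,0,0],
  ],
)

```text
time_s: 12.82
eef_pos: [0.4806, -0.2945, 0.0589]
tcp_rot: [0.051, 0.706, -0.705, -0.052]
ft_force: [-0.3, 0.4, -0.1]
width: 0.0515
```

```bash
python3 - <<'E'
from h import *
p,T=look('w10',['wedge_mid','wedge_end'])
print(T.round(4))
E
```

```text
t 12.87 pos [ 0.4808 -0.2944  0.0593] width 0.0512 F [0.31 0.51 0.04] yaw -0.1466
wedge_mid 0.91 [ 0.503  -0.2924  0.004 ]
wedge_mid 0.75 [ 0.3705 -0.2113  0.0141]
wedge_end 0.56 [ 0.5494 -0.3061  0.0146]
[[-0.9893 -0.0014 -0.1461  0.4806]
 [ 0.1461  0.0014 -0.9893 -0.2945]
 [ 0.0016 -1.     -0.0012  0.0589]
 [ 0.      0.      0.      1.    ]]
```

View pics/w10.png

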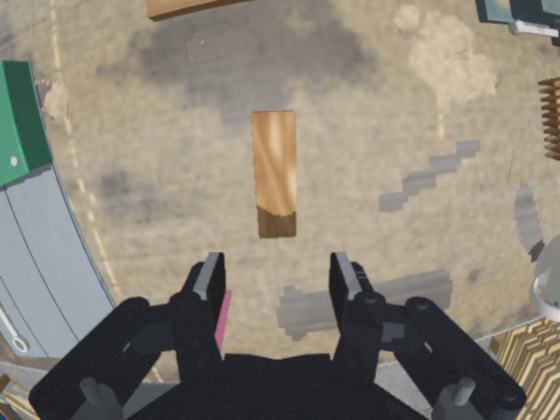

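```bash
python3 - <<'E'
from h import *
p,T=ld('w10'); Ti=np.linalg.inv(T)
q=[wplane(p,252,111.5,T,.02),wplane(p,295,110.5,T,.02),wplane(p,258,237,T,.0025),wplane(p,296.5,235.5,T,.0025)]
for a in q: print(a.round(4),((Ti@np.r_[a,1])[:3]*1000).round(1))
for u,v in [(273,115),(275,170),(277,230)]: print('depth',wdepth(p,u,v,T).round(4))
a=(q[0]+q[1])/2; b=(q[2]+q[3])/2; m=(a+b)/2; d=a-b; print('mid',m.round(4),'yaw',np.arctan2(d[1],d[0]).round(4),'len',np.linalg.norm(d[:2]).round(4), 'widths',np.linalg.norm(q[0]-q[1]),np.linalg.norm(q[2]-q[3]))
print('tool mid',((Ti@np.r_[m,1])[:3]*1000).round(1))
E
```

```text
[ 0.5529 -0.2884  0.02  ] [-70.7  38.8 -16.5]
[ 0.5493 -0.3167  0.02  ] [-71.3  38.8  12. ]
[ 0.4555 -0.2756  0.0025] [ 27.5  56.5 -15. ]
[ 0.4524 -0.3059  0.0025] [26.1 56.4 15.6]
depth [ 0.5484 -0.3019  0.0201]
depth [ 0.5092 -0.2973  0.0117]
depth [ 0.4603 -0.2915  0.0046]
mid [ 0.5025 -0.2967  0.0112] yaw -0.1212 len 0.0978 widths 0.028494398646352836 0.030557582756578223
tool mid [-22.1  47.6  -1. ]
```

move_arm(
  targets=[
    [0.6,0,30,-1,0,-0.024,0],
    [0.6,0,30,0,0,0,0],
    [0.6,0,22,0,0,0,0],
    [0.6,0,10,0,0,0,0],
    [0.5,0,4,0,0,0,0],
    [0.3,0,0,0,0,0,0],
    [0.2,0,0,0,0,0,0],
    [0.1,0,0,0,0,0,0],
    [0.1,0,0,0,0,0,0],
    [0.1,0,0,0,0,0,0],
  ],
  newtons=40,
)

```text
time_s: 13.8
eef_pos: [0.482, -0.2946, -0.0349]
tcp_rot: [-0.045, -0.705, 0.706, 0.044]
ft_force: [-0.0, 0.3, -0.2]
width: 0.0288
```

```bash
python3 -c "
from h import *
feel(3); look('w11')"
```

```text
t 13.95 along -0.2 +- 0.16 F [-0.22  0.24 -0.  ] pos [ 0.4817 -0.2944 -0.0353] w 0.0282
t 14.0 pos [ 0.4816 -0.2943 -0.0355] width 0.0285 F [-0.16  0.05  1.79] yaw -0.1262
```

View pics/w11.png

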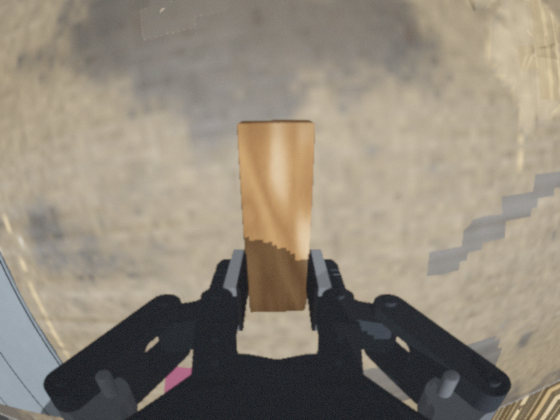

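move_arm(
  targets=[
    [0.1,0,-10,0,0,0,0],
    [0.1,0,-25,0,0,0,0],
    [0.1,0,-25,0,0,-0.11,0],
    [0.1,0,-20,0,0,-0.11,0],
    [0.1,1.1,0,-36.5,0,0,0],
    [0.1,1.1,0,-36.5,0,0,0],
    [0.1,1.1,0,-36.5,0,0,0],
    [0.1,1.1,0,-36.5,0,0,0],
    [0.1,1.1,0,-36.5,0,0,0],
    [0.1,1.1,0,-36.5,0,0,0],
    [0.1,1.1,0,-36.5,0,0,0],
    [0.1,1.1,0,-36.5,0,0,0],
  ],
)

```text
time_s: 15.0
eef_pos: [0.4449, -0.0027, 0.0449]
tcp_rot: [0.033, -0.706, 0.706, -0.033]
ft_force: [0.9, -0.3, 0.2]
width: 0.0287
```

move_arm(
  targets=[
    [0.1,0,0,0,0,0,0],
    [0.1,0,0,0,0,0,0],
  ],
)

```text
time_s: 15.17
eef_pos: [0.4453, -0.0027, 0.0449]
tcp_rot: [0.034, -0.706, 0.706, -0.035]
ft_force: [0.8, -0.2, -1.2]
width: 0.0281
```

```bash
python3 -c "
from h import *
p,T=look('w12')
print(T.round(4))"
```

```text
t 15.22 pos [ 0.4456 -0.0039  0.0448] width 0.0283 F [ 0.31  0.17 -0.74] yaw 0.0975
[[-9.953e-01  9.000e-04  9.730e-02  4.453e-01]
 [-9.730e-02 -4.000e-04 -9.953e-01 -2.700e-03]
 [-9.000e-04 -1.000e+00  5.000e-04  4.490e-02]
 [ 0.000e+00  0.000e+00  0.000e+00  1.000e+00]]
```

View pics/w12.png

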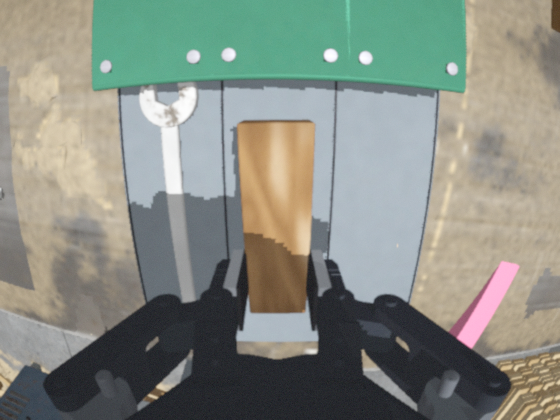

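move_arm(
  targets=[
    [0.1,0,25,0,0,0,0],
    [0.1,0,25,0,0,0,0],
    [0.1,0,15,0,0,0,0],
    [0.1,0,8,0,0,0,0],
    [0.1,0,0,0,0,0,0],
    [0.1,0,0,0,0,0,0],
  ],
)

```text
time_s: 15.72
eef_pos: [0.4457, -0.0053, -0.0285]
tcp_rot: [0.033, -0.706, 0.706, -0.033]
ft_force: [0.2, 0.2, -0.9]
width: 0.0285
```

```bash
python3 -c "
from h import *
p,T=look('w13'); Ti=np.linalg.inv(T)
feel(4)
for u,v in [(222,100),(340,100),(250,20),(300,20)]: print(wdepth(p,u,v,T).round(4))"
```

```text
t 15.77 pos [ 0.4458 -0.0052 -0.0283] width 0.0284 F [ 0.52 -0.72 -0.3 ] yaw 0.0922
t 15.97 along -0.02 +- 0.18 F [ 0.01 -0.33 -0.72] pos [ 0.4458 -0.0048 -0.0283] w 0.0286
[0.5219 0.0264 0.0054]
[ 0.5269 -0.0256  0.006 ]
[0.5504 0.0135 0.0417]
[ 0.5521 -0.0029  0.0407]
```

View pics/w13.png

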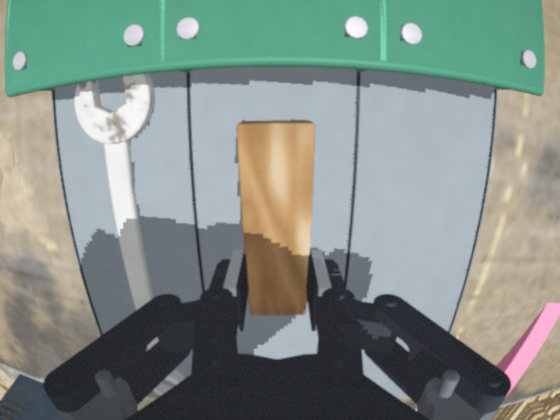

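move_arm(
  targets=[
    [0.1,-10,0,0,0,0,0],
    [0.1,-10,0,0,0,0,0],
    [0.1,-4,0,0,0,0,0],
    [0.1,0,0,0,0,0,0],
  ],
)

```text
time_s: 16.3
eef_pos: [0.4698, -0.002, -0.0287]
tcp_rot: [0.033, -0.706, 0.706, -0.033]
ft_force: [-0.4, 0.4, -0.8]
width: 0.0285
```

```bash
python3 -c "
from h import *
feel(3)"
```

```text
t 16.45 along -0.06 +- 0.25 F [-0.1   0.46 -0.47] pos [ 0.4689 -0.0019 -0.029 ] w 0.0285
```

move_arm(
  targets=[
    [0.1,-2,0,0,0,0,0],
    [0.1,-2,0,0,0,0,0],
    [0.1,0,0,0,0,0,0],
  ],
)

```text
time_s: 16.7
eef_pos: [0.4734, -0.0016, -0.0288]
tcp_rot: [0.033, -0.706, 0.706, -0.033]
ft_force: [0.5, 0.6, -0.8]
width: 0.0285
```

```bash
python3 -c "
from h import *
feel(3)"
```

```text
t 16.85 along -0.4 +- 0.2 F [-0.38 -0.2  -0.59] pos [ 0.4732 -0.0016 -0.0289] w 0.0287
```

move_arm(
  targets=[
    [0.1,-2,0,0,0,0,0],
    [0.1,-2,0,0,0,0,0],
    [0.1,0,0,0,0,0,0],
  ],
)

```text
time_s: 17.1
eef_pos: [0.4776, -0.0012, -0.0288]
tcp_rot: [0.033, -0.706, 0.706, -0.033]
ft_force: [1.4, 0.3, -1.0]
width: 0.0286
```

```bash
python3 -c "
from h import *
feel(3)"
```

```text
t 17.25 along -0.6 +- 0.25 F [-0.56 -0.37 -0.65] pos [ 0.4772 -0.0012 -0.0289] w 0.0282
```

move_arm(
  targets=[
    [0.1,-2,0,0,0,0,0],
    [0.1,-2,0,0,0,0,0],
    [0.1,0,0,0,0,0,0],
  ],
)

```text
time_s: 17.5
eef_pos: [0.4815, -0.0008, -0.0289]
tcp_rot: [0.033, -0.706, 0.706, -0.033]
ft_force: [-0.5, 0.2, -0.2]
width: 0.0286
```

```bash
python3 -c "
from h import *
feel(3)"
```

```text
t 17.65 along 0.1 +- 0.5 F [ 0.08  0.21 -0.74] pos [ 0.4812 -0.0008 -0.0289] w 0.0283
```

move_arm(
  targets=[
    [0.1,-2,0,0,0,0,0],
    [0.1,-2,0,0,0,0,0],
    [0.1,0,0,0,0,0,0],
  ],
)

```text
time_s: 17.9
eef_pos: [0.4851, -0.0004, -0.029]
tcp_rot: [0.033, -0.706, 0.706, -0.033]
ft_force: [-2.1, -0.5, -0.6]
width: 0.0286
```

```bash
python3 -c "
from h import *
feel(4)"
```

```text
t 18.1 along -1.17 +- 0.19 F [-1.15 -0.2  -0.41] pos [ 4.85e-01 -4.00e-04 -2.91e-02] w 0.0282
```

move_arm(
  targets=[
    [0.1,-2,0,0,0,0,0],
    [0.1,0,0,0,0,0,0],
  ],
)

```text
time_s: 18.27
eef_pos: [0.487, -0.0002, -0.029]
tcp_rot: [0.033, -0.706, 0.706, -0.033]
ft_force: [-2.9, 0.7, -1.4]
width: 0.0286
```

```bash
python3 -c "
from h import *
feel(5)"
```

```text
t 18.52 along -2.32 +- 0.21 F [-2.33 -0.02 -1.33] pos [ 4.87e-01 -2.00e-04 -2.90e-02] w 0.0288
```

move_arm(
  targets=[
    [0.1,2.7,0,0,0,0,0],
    [0.1,0,0,0,0,0,0],
    [0.1,0,0.7,0,0,0,0],
    [0.1,0,0,0,0,0,0],
  ],
)

```text
time_s: 18.85
eef_pos: [0.4846, -0.0006, -0.0295]
tcp_rot: [0.033, -0.706, 0.706, -0.033]
ft_force: [-0.4, -0.4, -0.0]
width: 0.0287
```

```bash
python3 -c "
from h import *
feel(5)"
```

```text
t 19.1 along -1.21 +- 0.2 F [-1.23  0.19  0.13] pos [ 0.4846 -0.0006 -0.0295] w 0.0286
```

move_arm(
  targets=[
    [0.1,0,0.3,0,0,0,0],
    [0.36,0,0,0,0,0,0],
    [0.42,0,0,0,0,0,0],
    [0.5,0,0,0,0,0,0],
    [0.5,0,0,0,0,0,0],
    [0.5,0,-10,0,0,0,0],
    [0.5,0,-20,0,0,0,0],
    [0.5,0,-30,0,0,0,0],
    [0.5,12,-35,0,0,0,0],
    [0.5,15,0,0,0,0,0],
    [0.5,0,0,0,0,0,0],
    [0.5,0,0,0,0,0,0],
  ],
)

```text
time_s: 20.1
eef_pos: [0.458, -0.0032, 0.0659]
tcp_rot: [0.032, -0.706, 0.707, -0.034]
ft_force: [0.0, -0.7, -0.5]
width: 0.0429
```

```bash
python3 - <<'E'
from h import *
p,T=look('w14',['wedge_mid','spanner_mid','brush_mid','brush_end'])
print(T.round(4))
E
```

```text
t 20.15 pos [ 0.4578 -0.0031  0.0651] width 0.0424 F [-0.47 -0.28 -0.96] yaw 0.0934
wedge_mid 0.76 [0.5039 0.0006 0.0139]
wedge_mid 0.76 [ 0.3672 -0.2114  0.0112]
spanner_mid 0.92 [0.4365 0.0734 0.0089]
[[-9.956e-01  1.700e-03  9.320e-02  4.580e-01]
 [-9.320e-02 -5.000e-04 -9.956e-01 -3.200e-03]
 [-1.600e-03 -1.000e+00  6.000e-04  6.590e-02]
 [ 0.000e+00  0.000e+00  0.000e+00  1.000e+00]]
```

View pics/w14.png

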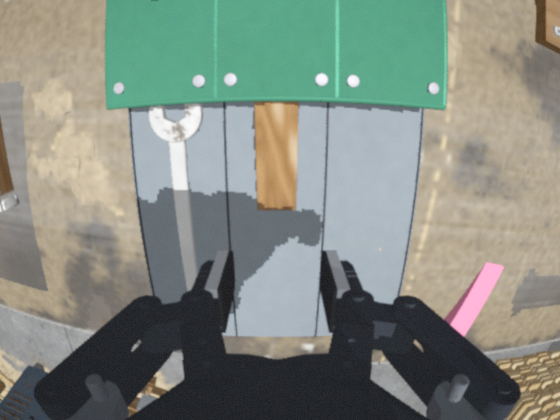

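```bash
python3 - <<'E'
from h import *
a=np.array([np.cos(.0925),np.sin(.0925)])
for n,L,zz in [('w12',(250,312),.0025+.080),('w12',(303,311),.0825),('w13',(253,314.5),.0095),('w13',(303,313),.0095),('w14',(258,209.5),.0085),('w14',(296,209),.0085)]:
    p,T=ld(n); P=wplane(p,*L,T,zz); print(n,P.round(4),'along',(P[:2]@a).round(4),'tcp along',(T[:2,3]@a).round(4))
for n,L in [('w9',(278,322)),('w9',(275.5,127))]:
    p,T=ld(n); P=wplane(p,*L,T,.013); print(n,P.round(4),(P[:2]@a).round(4))
    
for n,x0,y0 in [('w14',230,180),('w9',240,60)]:
    im=ld(n)[0]['frame'][y0:y0+50 if n=='w14' else y0+280,x0:x0+90]
    cv2.imwrite('pics/z_%s.png'%n,cv2.resize(im,None,fx=6 if n=='w14' else 2,fy=6 if n=='w14' else 2)[...,::-1])
E
```

```text
w12 [0.4142 0.0091 0.0825] along 0.4133 tcp along 0.4431
w12 [ 0.4177 -0.0192  0.0825] along 0.4141 tcp along 0.4431
w13 [0.4134 0.0049 0.0095] along 0.412 tcp along 0.4433
w13 [ 0.4168 -0.0218  0.0095] along 0.413 tcp along 0.4433
w14 [0.4522 0.0111 0.0085] along 0.4512 tcp along 0.4558
w14 [ 0.4553 -0.0181  0.0085] along 0.4517 tcp along 0.4558
w9 [0.3322 0.0583 0.013 ] 0.3362
w9 [0.5008 0.0755 0.013 ] 0.5056
```

View pics/z_w14.png

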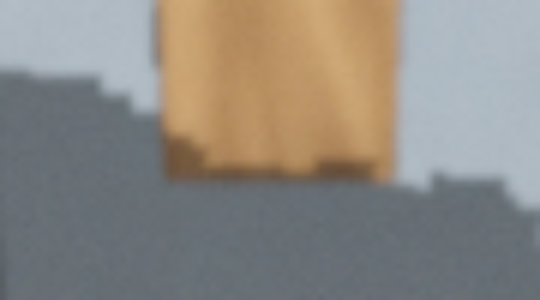

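View pics/z_w9.png

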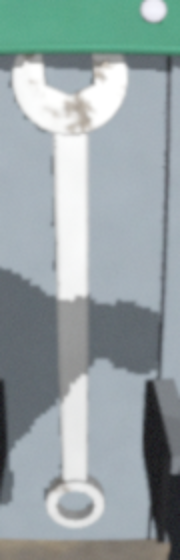

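```bash
python3 - <<'E'
from h import *
a=ld('w8')[0]['frame'][40:140,220:330]; b=ld('w9')[0]['frame'][60:160,220:330]
cv2.imwrite('pics/zz.png',cv2.resize(np.hstack([a,b]),None,fx=3.6,fy=3.6,interpolation=cv2.INTER_CUBIC)[...,::-1])
E
```

```text
(no output)
```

View pics/zz.png

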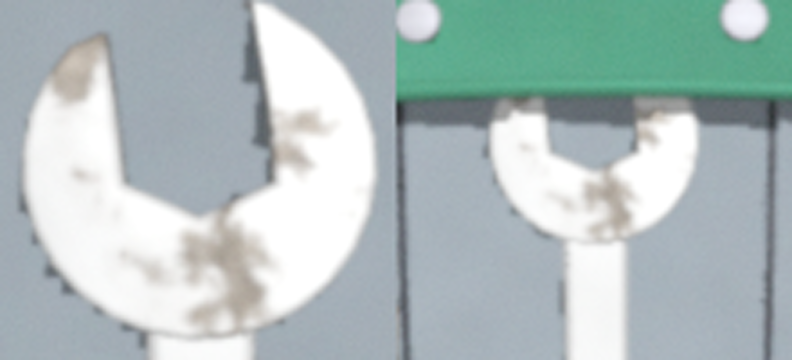

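```bash
python3 - <<'E'
from h import *
a=np.array([np.cos(.0925),np.sin(.0925)])
p,T=ld('w8'); q,U=ld('w9')
T[:3,3]=[.4058,.0661,-.0291]
print(U.round(4))
for f8,f9 in [((275.6,133.1),(276.1,126.7)),((276.9,99.7),(276.1,107.2))]:
  P=wplane(p,*f8,T,.0165); Q=wplane(q,*f9,U,.015)
  print('rel held',((P[:2]-T[:2,3])@a).round(4),'Q along',(Q[:2]@a).round(4),'=> equiv TCP',(Q[:2]@a-(P[:2]-T[:2,3])@a).round(4))
for x,y in [(.4346,.0692),(.4384,.0696)]: print((np.array([x,y])@a).round(4))
E
```

```text
[[-0.9959  0.0083  0.0897  0.4419]
 [-0.0898 -0.0012 -0.996   0.0691]
 [-0.0082 -1.      0.002   0.0666]
 [ 0.      0.      0.      1.    ]]
rel held 0.0649 Q along 0.506 => equiv TCP 0.4411
rel held 0.0786 Q along 0.5199 => equiv TCP 0.4413
0.4391
0.443
```

move_arm(
  targets=[
    [0.5,-7.2,0,-36,0,0,0],
    [0.5,-7.2,0,-36,0,0,0],
    [0.5,-7.2,0,-36,0,0,0],
    [0.5,-7.2,0,-36,0,0,0],
    [0.5,-7.2,0,-36,0,0,0],
    [0.5,-7.2,0,-36,0,0,0],
    [0.5,-7.2,0,-36,0,0,0],
    [0.5,-7.2,0,-36,0,0,0],
    [0.5,-7.2,0,-36,0,0,0],
    [0.5,-7.2,0,-36,0,0,0],
    [0.6,-7.2,0,-36,0,0,0],
    [0.6,0,0,0,0,0.11,0],
  ],
)

```text
time_s: 21.35
eef_pos: [0.5069, 0.2749, 0.0733]
tcp_rot: [-0.079, 0.742, -0.663, 0.063]
ft_force: [0.5, 0.2, -1.5]
width: 0.0513
```

move_arm(
  targets=[
    [0.6,0,0,0,0,0,0],
    [0.6,0,0,0,0,0,0],
  ],
)

```text
time_s: 21.52
eef_pos: [0.5082, 0.2675, 0.0727]
tcp_rot: [-0.075, 0.741, -0.665, 0.059]
ft_force: [-0.0, 0.6, 0.1]
width: 0.0513
```

```bash
python3 - <<'E'
from h import *
p,T=look('w15',['brush_mid','brush_end'])
print(T.round(4))
E
```

```text
t 21.57 pos [0.5081 0.2679 0.0728] width 0.0513 F [-0.16  0.37  0.25] yaw 0.1908
brush_mid 0.65 [0.4864 0.412  0.0036]
brush_mid 0.26 [0.486  0.2887 0.0138]
brush_end 0.9 [0.5889 0.4037 0.0042]
[[-0.9818 -0.033   0.1871  0.5082]
 [-0.1896  0.1052 -0.9762  0.2675]
 [ 0.0125 -0.9939 -0.1095  0.0727]
 [ 0.      0.      0.      1.    ]]
```

View pics/w15.png

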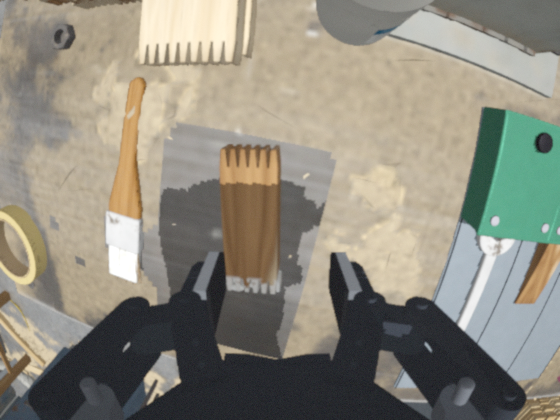

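```bash
python3 -c "
from h import *
o=r.get_obs(); print(o['qpos'].round(3),o['dq'].round(3),o['ft_force'])"
```

```text
[ 0.191  0.028 -0.207  1.348  0.11   3.141] [ 0.003 -0.007 -0.001 -0.    -0.002 -0.001] [ 0.0095943  -0.21845498  0.11133212]
```

```bash
python3 - <<'E'
from h import *
p,T=ld('w15')
for n,u,v in [('tip',138,79),('h1',133,130),('h2',128,180),('fer',125,213),('bristleEnd',124,279)]: print(n,wplane(p,u,v,T,.012).round(4),wdepth(p,u,v,T).round(4))
for u in range(105,150,4): print(u,wdepth(p,u,180,T).round(4))
Rm=T[:3,:3]
# desired: tool y=(0,0,-1), tool x = (-cos,-sin,0) with yaw .19
c,s=np.cos(.19),np.sin(.19)
D=np.array([[-c,0,s],[-s,0,-c],[0,-1,0]])
print('fix rotvec tool',R.from_matrix(Rm.T@D).as_rotvec().round(4))
E
```

```text
tip [0.5837 0.4032 0.012 ] [0.5836 0.4041 0.0104]
h1 [0.5413 0.4026 0.012 ] [0.5411 0.4031 0.0112]
h2 [0.4971 0.4045 0.012 ] [0.4973 0.4042 0.0126]
fer [0.4651 0.4069 0.012 ] [0.4656 0.4065 0.0128]
bristleEnd [0.391  0.4101 0.012 ] [0.3844 0.4149 0.0042]
105 [0.489  0.4347 0.0048]
109 [0.4895 0.4308 0.0036]
113 [0.4902 0.4264 0.0032]
117 [0.4945 0.4166 0.0114]
121 [0.4957 0.4118 0.0122]
125 [0.4965 0.4075 0.0122]
129 [0.4972 0.4036 0.0119]
133 [0.4978 0.3999 0.0111]
137 [0.4975 0.3974 0.0082]
141 [0.4965 0.3959 0.0036]
145 [0.4979 0.391  0.0051]
149 [0.4989 0.3867 0.0056]
fix rotvec tool [1.098e-01 1.000e-04 1.260e-02]
```

move_arm(
  targets=[
    [0.6,20,-15,0,0.11,0,0.012],
    [0.6,20,-15,0,0,0,0],
    [0.6,20,-10,0,0,0,0],
    [0.6,0,0,0,0,-0.12,0],
    [0.6,0,0,0,0,-0.12,0],
    [0.6,0,0,0,0,-0.12,0],
    [0.6,0,0,0,0,-0.12,0],
    [0.6,0,0,0,0,-0.12,0],
    [0.6,0,0,0,0,-0.12,0],
    [0.6,0,0,0,0,-0.12,0],
    [0.6,0,0,0,0,-0.12,0],
    [0.6,0,0,0,0,-0.12,0],
  ],
)

```text
time_s: 22.67
eef_pos: [0.4535, 0.2374, 0.1137]
tcp_rot: [-0.427, 0.566, -0.558, 0.431]
ft_force: [-0.4, 0.9, 0.5]
width: 0.0513
```

move_arm(
  targets=[
    [0.6,0,0,0,0,-0.12,0],
    [0.6,0,0,0,0,-0.12,0],
    [0.6,0,0,0,0,-0.12,0],
    [0.6,0,0,0,0,-0.12,0],
    [0.6,0,0,0,0,-0.12,0],
    [0.6,0,0,0,0,-0.12,0],
    [0.6,0,0,0,0,-0.12,0],
    [0.6,0,0,0,0,-0.12,0],
    [0.6,0,0,0,0,-0.12,0],
    [0.6,0,0,0,0,-0.12,0],
    [0.6,0,0,0,0,-0.12,0],
    [0.6,0,0,0,0,-0.12,0],
  ],
)

```text
time_s: 23.67
eef_pos: [0.4535, 0.2374, 0.1137]
tcp_rot: [-0.689, 0.141, -0.138, 0.698]
ft_force: [-0.5, 0.6, -0.2]
width: 0.0513
```

move_arm(
  targets=[
    [0.6,0,0,0,0,-0.12,0],
    [0.6,0,0,0,0,-0.12,0],
    [0.6,0,0,0,0,-0.12,0],
    [0.6,0,0,0,0,-0.04,0],
    [0.6,0,0,0,0,0,0],
    [0.6,0,0,0,0,0,0],
  ],
)

```text
time_s: 24.17
eef_pos: [0.4535, 0.2373, 0.1137]
tcp_rot: [-0.702, 0.003, -0.001, 0.712]
ft_force: [0.1, 0.4, 0.4]
width: 0.0513
```

```bash
python3 -c "
from h import *
o=r.get_obs(); print(o['qpos'].round(3),o['time_s'],o['eef_pos']); T=pose(); print(T.round(4)); print(np.arctan2(T[1,0],T[0,0]))
"
```

```text
[ 0.216 -0.172 -0.32   1.422  0.014  0.222] 24.1667 [0.45354482 0.23725153 0.11369107]
[[ 1.     -0.0023  0.0053  0.4535]
 [-0.0053  0.0138  0.9999  0.2373]
 [-0.0024 -0.9999  0.0138  0.1137]
 [ 0.      0.      0.      1.    ]]
-0.005300441151296204
```

move_arm(
  targets=[
    [0.6,0,0,0,-0.0138,0.026,-0.0024],
    [0.6,11,0,33.5,0,0,0],
    [0.6,11,0,33.5,0,0,0],
    [0.6,11,15,33.5,0,0,0],
    [0.6,11,15,33.5,0,0,0],
    [0.6,11,15,33.5,0,0,0],
    [0.6,0,0,0,0,0,0],
    [0.6,0,0,0,0,0,0],
  ],
)

```text
time_s: 24.83
eef_pos: [0.5121, 0.4035, 0.0655]
tcp_rot: [0.708, -0.012, 0.009, -0.706]
ft_force: [0.6, -0.6, 0.2]
width: 0.0508
```

```bash
python3 -c "
from h import *
p,T=look('w16',['brush_mid','brush_end'])
print(T.round(4),r.get_obs()['qpos'].round(3))"
```

```text
t 24.88 pos [0.5129 0.4029 0.0677] width 0.0512 F [ 0.07  0.1  -0.52] yaw 3.1121
brush_mid 0.79 [0.4864 0.4096 0.0039]
brush_end 0.91 [0.5869 0.4084 0.0059]
[[ 0.9996 -0.0045  0.0295  0.5121]
 [-0.0295 -0.0022  0.9996  0.4035]
 [-0.0044 -1.     -0.0024  0.0655]
 [ 0.      0.      0.      1.    ]] [ 0.464  0.275  0.062  1.356 -0.     0.496]
```

View pics/w16.png

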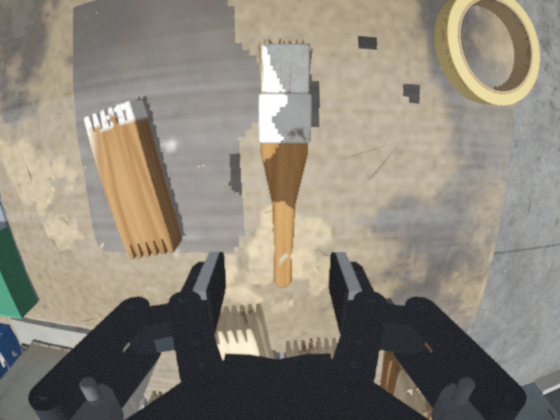

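```bash
python3 - <<'E'
from h import *
p,T=ld('w16'); T[:3,3]=[.5125,.4032,.0665]; Ti=np.linalg.inv(T)
for n,u,v in [('tip',283,287),('h1',284,230),('h2',285,180),('ferL',262,143),('ferR',309,143),('fer',285,143),('be',286,42)]:
  for P in (wplane(p,u,v,T,.012),wdepth(p,u,v,T)): print(n,P.round(4),((Ti@np.r_[P,1])[:3]*1000).round(1))
E
```

```text
tip [0.5835 0.4062 0.012 ] [71.1 54.2  5.2]
tip [0.585  0.4062 0.0097] [72.6 56.5  5.3]
h1 [0.531  0.4082 0.012 ] [18.6 54.4  5.6]
h1 [0.5311 0.4082 0.0118] [18.6 54.6  5.6]
h2 [0.491  0.4098 0.012 ] [-21.4  54.6   6.1]
h2 [0.4909 0.4098 0.0124] [-21.5  54.2   6.1]
ferL [0.4629 0.3939 0.012 ] [-49.   54.7 -10.6]
ferL [0.4629 0.3939 0.0125] [-49.1  54.2 -10.6]
ferR [0.4638 0.4278 0.012 ] [-49.1  54.7  23.3]
ferR [0.4648 0.4285 0.0046] [-48.2  62.1  24.1]
fer [0.4634 0.4105 0.012 ] [-49.   54.7   6. ]
fer [0.4633 0.4105 0.013 ] [-49.1  53.7   5.9]
be [0.3902 0.4132 0.012 ] [-122.3   55.     6.5]
be [0.3887 0.4134 0.004 ] [-123.7   63.     6.7]
```

move_arm(
  targets=[
    [0.6,2,25,5.7,0,0,0],
    [0.6,0,35,0,0,0,0],
    [0.6,0,25,0,0,0,0],
    [0.6,0,10,0,0,0,0],
    [0.6,0,6,0,0,0,0],
    [0.6,0,0,0,0,0,0],
  ],
)

```text
time_s: 25.48
eef_pos: [0.516, 0.408, -0.0317]
tcp_rot: [-0.707, 0.011, -0.011, 0.707]
ft_force: [-0.2, 0.3, -0.3]
width: 0.0512
```

```bash
python3 -c "
from h import *
p,T=look('w17')
feel(2)
"
```

```text
t 25.53 pos [ 0.5167  0.4084 -0.0305] width 0.051 F [ 0.42 -0.98  0.93] yaw 3.1107
t 25.63 along -0.4 +- 0.08 F [-0.41  0.14  0.44] pos [ 0.5173  0.4089 -0.0298] w 0.0513
```

View pics/w17.png

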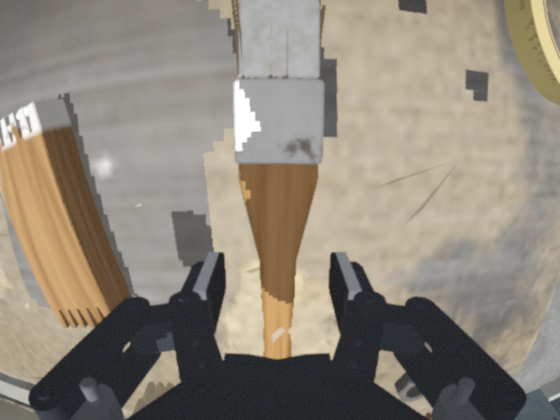

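move_arm(
  targets=[
    [0.5,0,5,0,0,0,0],
    [0.3,0,0,0,0,0,0],
    [0.2,0,0,0,0,0,0],
    [0.05,0,0,0,0,0,0],
    [0.05,0,0,0,0,0,0],
    [0.05,0,0,0,0,0,0],
  ],
  newtons=40,
)

```text
time_s: 26.13
eef_pos: [0.5164, 0.4087, -0.0364]
tcp_rot: [-0.707, 0.01, -0.011, 0.707]
ft_force: [-0.8, -0.2, 7.1]
width: 0.0255
```

```bash
python3 -c "
from h import *
feel(3)
p,T=look('w18'); print(T.round(4))
"
```

```text
t 26.28 along 0.28 +- 0.18 F [0.28 0.05 5.66] pos [ 0.5164  0.4087 -0.0364] w 0.0259
t 26.33 pos [ 0.5164  0.4087 -0.0364] width 0.0256 F [-0.05 -0.36  5.18] yaw 3.1116
[[ 9.996e-01  1.000e-03  3.000e-02  5.164e-01]
 [-3.000e-02  5.000e-04  9.996e-01  4.087e-01]
 [ 1.000e-03 -1.000e+00  6.000e-04 -3.640e-02]
 [ 0.000e+00  0.000e+00  0.000e+00  1.000e+00]]
```

View pics/w18.png

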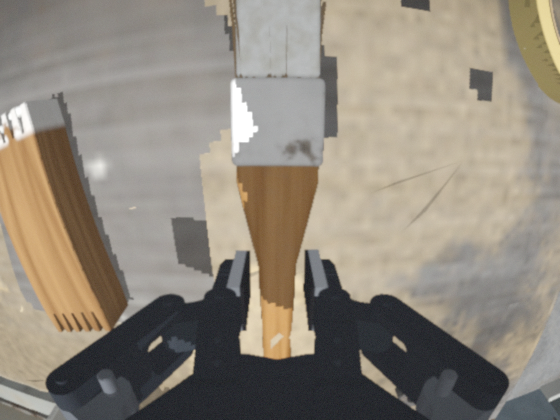

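move_arm(
  targets=[
    [0.05,0,-5,0,0,0,0],
    [0.05,0,-20,0,0,0,0],
    [0.05,0,-25,0,0,0,0],
    [0.05,0,-30,0,0,0,0],
    [0.05,0,0,0,0,0,0],
    [0.05,0,0,0,0,0,0],
  ],
  newtons=50,
)

```text
time_s: 26.83
eef_pos: [0.5171, 0.4092, 0.045]
tcp_rot: [-0.706, 0.01, -0.012, 0.708]
ft_force: [0.1, -0.3, -0.3]
width: 0.0251
```

```bash
python3 -c "
from h import *
p,T=look('w19'); Ti=np.linalg.inv(T); print(T.round(4))
for u,v in [(277,20),(277,65),(278,120),(278,160),(277,200),(277,240)]: print(v,((Ti@np.r_[wdepth(p,u,v,T),1])[:3]*1000).round(1))
"
```

```text
t 26.88 pos [0.516  0.4085 0.043 ] width 0.0246 F [ 0.13 -0.07 -1.51] yaw 3.1116
[[ 0.9995  0.003   0.0299  0.5171]
 [-0.0299  0.0017  0.9996  0.4092]
 [ 0.0029 -1.      0.0017  0.045 ]
 [ 0.      0.      0.      1.    ]]
20 [-113.4  -46.8    0.2]
65 [-94.5 -46.9   0.1]
120 [-72.1 -48.3   0.5]
160 [-56.  -49.4   0.5]
200 [-38.4 -47.6   0.1]
240 [-20.  -47.9   0.1]
```

View pics/w19.png

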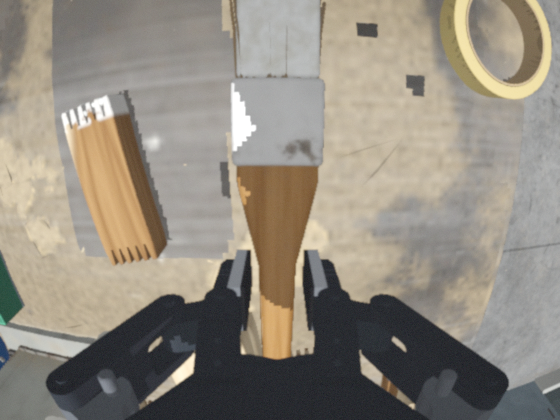

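move_arm(
  targets=[
    [0.05,0,-20,0,0,-0.12,0],
    [0.05,-8.2,0,-37,0,0,0],
    [0.05,-8.2,0,-37,0,0,0],
    [0.05,-8.2,0,-37,0,0,0],
    [0.05,-8.2,0,-37,0,0,0],
    [0.05,-8.2,0,-37,0,0,0],
    [0.05,-8.2,0,-37,0,0,0],
    [0.05,-8.2,0,-37,0,0,0],
    [0.05,-8.2,0,-37,0,0,0],
    [0.05,-8.2,0,-37,0,0,0],
    [0.05,-8.2,0,-37,0,0,0],
    [0.05,-8.2,0,-37,0,0,0],
  ],
)

```text
time_s: 27.88
eef_pos: [0.4609, -0.0063, 0.0612]
tcp_rot: [-0.706, -0.031, 0.033, 0.707]
ft_force: [0.9, -0.3, -0.5]
width: 0.0257
```

move_arm(
  targets=[
    [0.05,-8.2,0,-37,0,0,0],
    [0.05,-8.2,0,-37,0,0,0],
    [0.05,0,0,0,0,0,0],
    [0.05,0,0,0,0,0,0],
  ],
)

```text
time_s: 28.22
eef_pos: [0.4517, -0.0816, 0.0613]
tcp_rot: [-0.706, -0.03, 0.031, 0.707]
ft_force: [-0.0, 0.3, -0.9]
width: 0.0256
```

```bash
python3 -c "
from h import *
p,T=look('w20',['brush_mid']); print(T.round(4), np.arctan2(T[1,0],T[0,0]))
p=imaging.camera('top'); save(p,'top3')
cv2.imwrite('pics/top3z.png',cv2.resize(p['frame'][160:300,220:380],None,fx=4,fy=4,interpolation=cv2.INTER_CUBIC)[...,::-1])
"
```

```text
t 28.27 pos [ 0.4519 -0.0803  0.0614] width 0.0256 F [-0.77  0.22 -1.42] yaw -3.0557
brush_mid 0.88 [ 0.4223 -0.0791  0.1027]
[[ 0.9963 -0.0022 -0.0858  0.4517]
 [ 0.0858  0.001   0.9963 -0.0816]
 [-0.0021 -1.      0.0012  0.0613]
 [ 0.      0.      0.      1.    ]] 0.08588119776285982
```

View pics/w20.png

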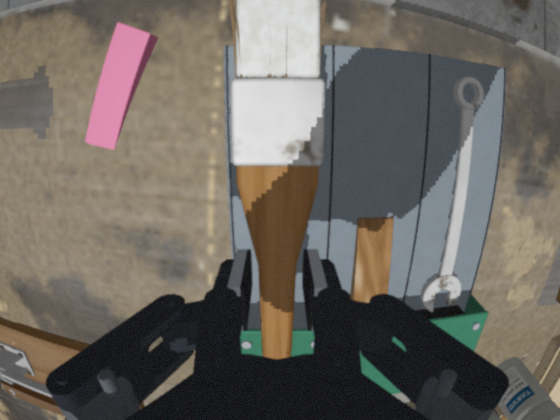

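View pics/top3z.png

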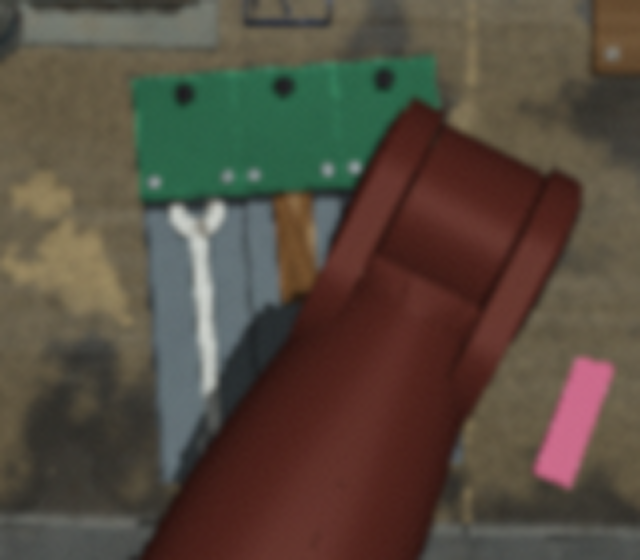

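```bash
python3 - <<'E'
from h import *
p,T=ld('w20'); T[:3,3]=[.4519,-.081,.0613]; Ti=np.linalg.inv(T)
for n,pts in dict(R=[(228,60),(235,250)],B=[(334,60),(328,210)],A=[(429,80),(409,260)],L=[(503,80),(475,280)]).items():
    P=[wplane(p,*q,T,.006) for q in pts]; d=P[1]-P[0]; 
    print(n,[a.round(4) for a in P],[((Ti@np.r_[a,1])[:3]*1000).round(1)[[0,2]] for a in P],'yaw',np.arctan2(d[1],d[0]).round(4))
for u,v in [(245,330),(312,331)]: P=wplane(p,u,v,T,.041); print('hood',P.round(4),((Ti@np.r_[P,1])[:3]*1000).round(1),wdepth(p,u,v+4,T).round(4))
E
```

```text
R [array([ 0.3453, -0.1247,  0.006 ]), array([ 0.4911, -0.1113,  0.006 ])] [array([-109.8,  -34.4]), array([ 36.6, -33.6])] yaw 0.0917
B [array([ 0.3386, -0.0497,  0.006 ]), array([ 0.4508, -0.0413,  0.006 ])] [array([-110.1,   40.8]), array([ 2.5, 39.6])] yaw 0.0749
A [array([0.3409, 0.0257, 0.006 ]), array([0.4906, 0.0374, 0.006 ])] [array([-101.3,  115.7]), array([ 48.8, 114.6])] yaw 0.078
L [array([0.3244, 0.0988, 0.006 ]), array([0.5111, 0.1189, 0.006 ])] [array([-111.5,  190. ]), array([ 76.3, 194. ])] yaw 0.1073
hood [ 0.5443 -0.0981  0.041 ] [ 90.6  20.1 -25. ] [ 0.5496 -0.098   0.0398]
hood [ 0.541  -0.0452  0.041 ] [91.8 20.1 28. ] [ 0.5447 -0.0448  0.0417]
```

move_arm(
  targets=[
    [0.05,0,30,3,0,-0.006,0],
    [0.05,0,30,0,0,0,0],
    [0.05,0,20,0,0,0,0],
    [0.05,0,10,0,0,0,0],
    [0.05,0,0,0,0,0,0],
    [0.05,0,0,0,0,0,0],
  ],
)

```text
time_s: 28.87
eef_pos: [0.4527, -0.0762, -0.0273]
tcp_rot: [-0.706, -0.034, 0.035, 0.706]
ft_force: [0.7, -0.7, 0.5]
width: 0.0255
```

```bash
python3 -c "
from h import *
p,T=look('w21'); feel(4)
"
```

```text
t 28.92 pos [ 0.453  -0.0766 -0.0269] width 0.0254 F [ 0.24 -0.15 -0.31] yaw -3.0439
t 29.12 along -0.11 +- 0.15 F [-0.12  0.13 -0.56] pos [ 0.4531 -0.077  -0.0266] w 0.0256
```

View pics/w21.png

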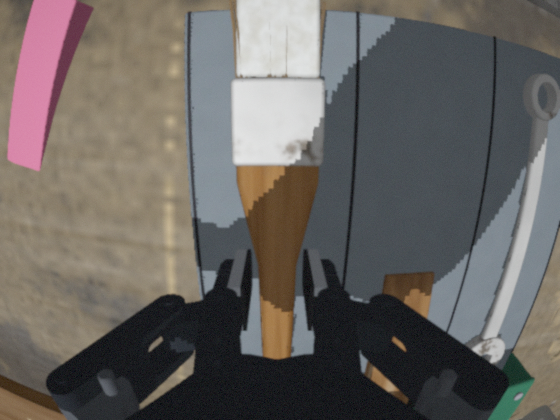

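move_arm(
  targets=[
    [0.05,0,2,-1.5,0,0,0],
    [0.05,10,0,0,0,0,0],
    [0.05,10,0,0,0,0,0],
    [0.05,4,0,0,0,0,0],
    [0.05,0,0,0,0,0,0],
  ],
)

```text
time_s: 29.53
eef_pos: [0.4772, -0.0765, -0.0292]
tcp_rot: [0.706, 0.034, -0.034, -0.706]
ft_force: [0.3, 0.2, -1.2]
width: 0.0255
```

```bash
python3 -c "
from h import *
feel(4)
"
```

```text
t 29.73 along 0.39 +- 0.2 F [ 0.39  0.06 -0.41] pos [ 0.4763 -0.0764 -0.0294] w 0.0256
```

move_arm(
  targets=[
    [0.05,2,0,0,0,0,0],
    [0.05,2,0,0,0,0,0],
    [0.05,0,0,0,0,0,0],
  ],
)

```text
time_s: 29.98
eef_pos: [0.481, -0.0761, -0.0292]
tcp_rot: [0.706, 0.034, -0.034, -0.706]
ft_force: [0.2, -0.2, -0.7]
width: 0.0251
```

```bash
python3 -c "
from h import *
feel(3)
"
```

```text
t 30.13 along 0.35 +- 0.18 F [ 0.4  -0.54 -0.15] pos [ 0.4807 -0.076  -0.0292] w 0.025
```

move_arm(
  targets=[
    [0.05,2,0,0,0,0,0],
    [0.05,2,0,0,0,0,0],
    [0.05,0,0,0,0,0,0],
  ],
)

```text
time_s: 30.38
eef_pos: [0.485, -0.0757, -0.0292]
tcp_rot: [0.706, 0.034, -0.034, -0.706]
ft_force: [1.2, -0.9, -0.7]
width: 0.0253
```

```bash
python3 -c "
from h import *
feel(4)
"
```

```text
t 30.58 along -0.2 +- 0.25 F [-0.21  0.14 -0.51] pos [ 0.4847 -0.0756 -0.0293] w 0.0254
```

move_arm(
  targets=[
    [0.05,2,0,0,0,0,0],
    [0.05,2,0,0,0,0,0],
    [0.05,0,0,0,0,0,0],
  ],
)

```text
time_s: 30.83
eef_pos: [0.489, -0.0753, -0.0292]
tcp_rot: [0.706, 0.034, -0.034, -0.706]
ft_force: [-0.0, 0.1, -0.3]
width: 0.0255
```

```bash
python3 -c "
from h import *
feel(4)
"
```

```text
t 31.03 along 0.07 +- 0.25 F [ 0.07  0.03 -0.33] pos [ 0.4887 -0.0753 -0.0293] w 0.0252
```

move_arm(
  targets=[
    [0.05,2,0,0,0,0,0],
    [0.05,1,0,0,0,0,0],
    [0.05,0,0,0,0,0,0],
  ],
)

```text
time_s: 31.28
eef_pos: [0.4918, -0.075, -0.0292]
tcp_rot: [0.706, 0.034, -0.034, -0.706]
ft_force: [-0.1, -0.1, -0.3]
width: 0.0251
```

```bash
python3 -c "
from h import *
feel(4)
"
```

```text
t 31.48 along -0.11 +- 0.19 F [-0.15  0.45 -0.45] pos [ 0.4916 -0.075  -0.0293] w 0.0252
```

move_arm(
  targets=[
    [0.05,2,0,0,0,0,0],
    [0.05,2,0,0,0,0,0],
    [0.05,0,0,0,0,0,0],
  ],
)

```text
time_s: 31.73
eef_pos: [0.496, -0.0747, -0.0292]
tcp_rot: [0.706, 0.034, -0.034, -0.706]
ft_force: [-0.7, 0.1, 0.2]
width: 0.0253
```

```bash
python3 -c "
from h import *
feel(4)
"
```

```text
t 31.93 along -0.26 +- 0.17 F [-0.27  0.09 -0.29] pos [ 0.4956 -0.0746 -0.0293] w 0.0254
```

move_arm(
  targets=[
    [0.05,2,0,0,0,0,0],
    [0.05,2,0,0,0,0,0],
    [0.05,0,0,0,0,0,0],
  ],
)

```text
time_s: 32.18
eef_pos: [0.5, -0.0743, -0.0292]
tcp_rot: [0.706, 0.034, -0.034, -0.706]
ft_force: [-0.4, -0.2, -0.2]
width: 0.0253
```

```bash
python3 -c "
from h import *
feel(4)
"
```

```text
t 32.38 along -0.51 +- 0.33 F [-0.49 -0.23 -0.65] pos [ 0.4996 -0.0742 -0.0293] w 0.0254
```

move_arm(
  targets=[
    [0.05,2,0,0,0,0,0],
    [0.05,1,0,0,0,0,0],
    [0.05,0,0,0,0,0,0],
  ],
)

```text
time_s: 32.63
eef_pos: [0.5028, -0.0739, -0.0293]
tcp_rot: [0.706, 0.034, -0.034, -0.706]
ft_force: [0.0, 0.1, 0.1]
width: 0.0252
```

```bash
python3 -c "
from h import *
feel(6)
"
```

```text
t 32.93 along -0.13 +- 0.19 F [-0.1  -0.34 -0.58] pos [ 0.5025 -0.0739 -0.0293] w 0.0254
```

move_arm(
  targets=[
    [0.05,2,0,0,0,0,0],
    [0.05,2,0,0,0,0,0],
    [0.05,0,0,0,0,0,0],
  ],
)

```text
time_s: 33.18
eef_pos: [0.507, -0.0736, -0.0292]
tcp_rot: [0.706, 0.034, -0.034, -0.706]
ft_force: [0.1, -0.1, -0.7]
width: 0.0255
```

```bash
python3 -c "
from h import *
feel(4)
"
```

```text
t 33.38 along -0.23 +- 0.28 F [-0.24  0.04 -0.68] pos [ 0.5066 -0.0735 -0.0293] w 0.0252
```

move_arm(
  targets=[
    [0.05,2,0,0,0,0,0],
    [0.05,1,0,0,0,0,0],
    [0.05,0,0,0,0,0,0],
  ],
)

```text
time_s: 33.63
eef_pos: [0.5095, -0.0732, -0.0294]
tcp_rot: [-0.706, -0.034, 0.034, 0.706]
ft_force: [-0.4, 0.5, -0.9]
width: 0.026
```

```bash
python3 -c "
from h import *
feel(4); look('w22')
"
```

```text
t 33.83 along -0.48 +- 0.26 F [-0.46 -0.31  0.02] pos [ 0.5094 -0.0732 -0.0294] w 0.0254
t 33.88 pos [ 0.5094 -0.0732 -0.0293] width 0.0251 F [-0.16 -0.5  -0.61] yaw -3.0455
```

View pics/w22.png

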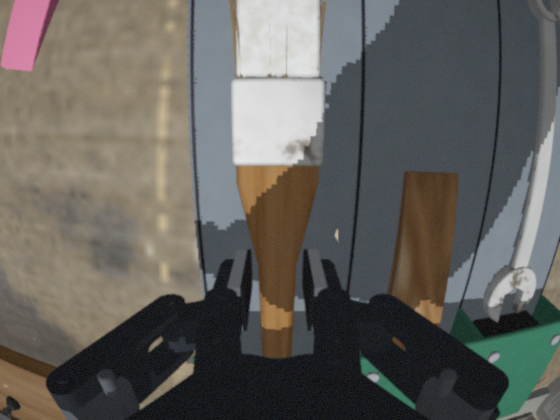

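move_arm(
  targets=[
    [0.05,2,0,0,0,0,0],
    [0.05,1,0,0,0,0,0],
    [0.05,0,0,0,0,0,0],
  ],
)

```text
time_s: 34.13
eef_pos: [0.5124, -0.0729, -0.0294]
tcp_rot: [-0.706, -0.034, 0.034, 0.706]
ft_force: [-2.2, -0.2, -0.4]
width: 0.0253
```

```bash
python3 -c "
from h import *
feel(5)
"
```

```text
t 34.38 along -1.96 +- 0.28 F [-1.96 -0.09 -0.66] pos [ 0.5124 -0.0729 -0.0294] w 0.0255
```

move_arm(
  targets=[
    [0.05,-1.8,0,0,0,0,0],
    [0.05,0,0,0,0,0,0],
    [0.05,0,0.7,0,0,0,0],
    [0.05,0,0,0,0,0,0],
  ],
)

```text
time_s: 34.72
eef_pos: [0.5108, -0.0732, -0.03]
tcp_rot: [0.706, 0.034, -0.034, -0.706]
ft_force: [-1.2, 0.2, 0.2]
width: 0.0255
```

```bash
python3 -c "
from h import *
feel(5)
"
```

```text
t 34.97 along -1.66 +- 0.12 F [-1.65 -0.16 -0.59] pos [ 0.5107 -0.0732 -0.03  ] w 0.0255
```

Not yet on the floor; lower a little more.

move_arm(
  targets=[
    [0.05,0,0.6,0,0,0,0],
    [0.05,0,0,0,0,0,0],
  ],
)

```text
time_s: 35.13
eef_pos: [0.5108, -0.0732, -0.0304]
tcp_rot: [0.706, 0.034, -0.034, -0.706]
ft_force: [-1.8, 0.6, 1.5]
width: 0.0253
```

```bash
python3 -c "
from h import *
feel(4)
"
```

```text
t 35.33 along -1.35 +- 0.14 F [-1.39  0.39  2.13] pos [ 0.5108 -0.0732 -0.0304] w 0.0252
```

move_arm(
  targets=[
    [0.33,0,0,0,0,0,0],
    [0.4,0,0,0,0,0,0],
    [0.5,0,0,0,0,0,0],
    [0.5,0,0,0,0,0,0],
    [0.5,0,-10,0,0,0,0],
    [0.5,0,-20,0,0,0,0],
    [0.5,0,-30,0,0,0,0],
    [0.5,0,-35,0,0,0,0],
    [0.5,0,0,0,0,0,0],
    [0.5,0,0,0,0,0,0],
    [0.5,0,0,0,0,0,0],
  ],
)

```text
time_s: 36.25
eef_pos: [0.5109, -0.0732, 0.0648]
tcp_rot: [0.706, 0.034, -0.034, -0.706]
ft_force: [0.1, 0.0, 0.4]
width: 0.0431
```

```bash
python3 - <<'E'
from h import *
p,T=look('w23'); feel(3)
a=ld('w22')[0]['frame'][60:180,215:345]; b=p['frame'][40:160,215:345]
cv2.imwrite('pics/zb.png',cv2.resize(np.hstack([a,b]),None,fx=3,fy=3,interpolation=cv2.INTER_CUBIC)[...,::-1])
E
```

```text
t 36.3 pos [ 0.5103 -0.073   0.0639] width 0.0426 F [-0.89  0.08  0.17] yaw -3.0456
t 36.45 along -0.21 +- 0.08 F [-0.21  0.05 -0.11] pos [ 0.5099 -0.0728  0.0634] w 0.043
```

View pics/w23.png

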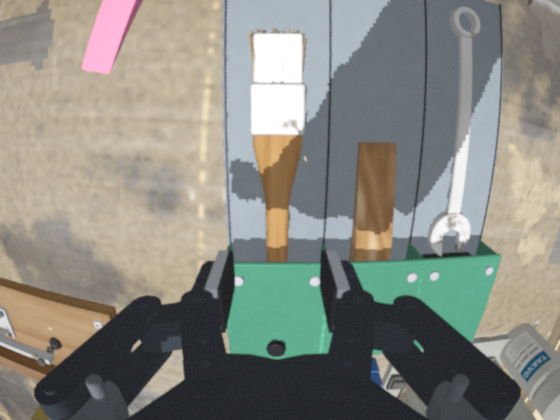

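View pics/zb.png

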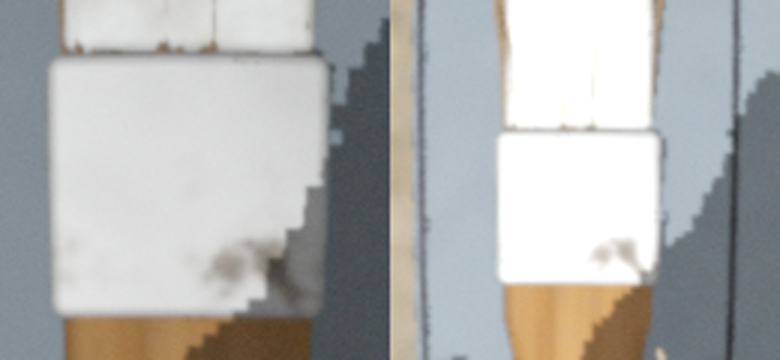

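```bash
python3 - <<'E'
from h import *
a=np.array([np.cos(.0925),np.sin(.0925)])
p,T=ld('w22'); q,U=ld('w23'); T[:3,3]=[.5094,-.0732,-.0293]; U[:3,3]=[.5103,-.073,.0641]; print(T.round(4),U.round(4))
U0=U.copy(); U0[:3,:3]=T[:3,:3]
for UU in (U,U0):
 for f8,f9 in [((278,79),(278,83.7)),((278,165.3),(278,134.7))]:
  P=wplane(p,*f8,T,.021); Q=wplane(q,*f9,UU,.02)
  print('equiv TCP',(Q[:2]@a-(P[:2]-T[:2,3])@a).round(4))
for x,y in [(.5086,-.0732),(.5108,-.0732)]: print((np.array([x,y])@a).round(4))
E
```

```text
[[ 9.954e-01 -3.000e-04 -9.590e-02  5.094e-01]
 [ 9.590e-02  0.000e+00  9.954e-01 -7.320e-02]
 [-3.000e-04 -1.000e+00  0.000e+00 -2.930e-02]
 [ 0.000e+00  0.000e+00  0.000e+00  1.000e+00]] [[ 9.954e-01  5.000e-04 -9.590e-02  5.103e-01]
 [ 9.590e-02 -2.000e-04  9.954e-01 -7.300e-02]
 [ 5.000e-04 -1.000e+00 -3.000e-04  6.410e-02]
 [ 0.000e+00  0.000e+00  0.000e+00  1.000e+00]]
equiv TCP 0.4986
equiv TCP 0.4991
equiv TCP 0.4986
equiv TCP 0.4991
0.4997
0.5019
```

move_arm(
  targets=[
    [0.5,-1,35,0,0,0,0],
    [0.5,0,30,0,0,0,0],
    [0.5,0,18,0,0,0,0],
    [0.5,0,10,0,0,0,0],
    [0.5,0,0,0,0,0,0],
    [0.35,0,0,0,0,0,0],
    [0.25,0,0,0,0,0,0],
    [0.2,0,0,0,0,0,0],
    [0.2,0,0,0,0,0,0],
    [0.2,0,0,0,0,0,0],
  ],
  newtons=30,
)

```text
time_s: 37.28
eef_pos: [0.5099, -0.0733, -0.0283]
tcp_rot: [0.706, 0.034, -0.034, -0.706]
ft_force: [0.4, -0.0, -2.2]
width: 0.0261
```

```bash
python3 -c "
from h import *
feel(6);p,T=look('w24')
cv2.imwrite('pics/zc.png',cv2.resize(p['frame'][60:180,215:345],None,fx=3,fy=3,interpolation=cv2.INTER_CUBIC)[...,::-1])
"
```

```text
t 37.58 along -0.07 +- 0.12 F [-0.09  0.23 -0.1 ] pos [ 0.5099 -0.0733 -0.0284] w 0.0262
t 37.63 pos [ 0.5099 -0.0733 -0.0284] width 0.0258 F [0.49 0.17 1.41] yaw -3.0456
```

View pics/zc.png

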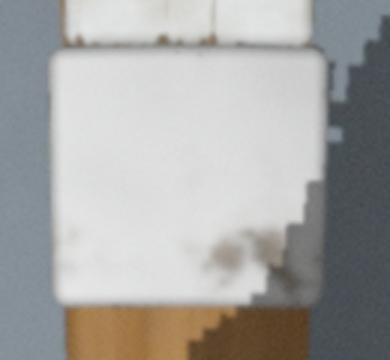

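move_arm(
  targets=[
    [0.2,1,0,0,0,0,0],
    [0.2,0,0,0,0,0,0],
  ],
)

```text
time_s: 37.8
eef_pos: [0.5107, -0.0732, -0.0285]
tcp_rot: [0.706, 0.034, -0.034, -0.706]
ft_force: [-0.5, -0.1, 1.8]
width: 0.0261
```

```bash
python3 -c "
from h import *
feel(8)
"
```

```text
t 38.2 along -0.88 +- 0.12 F [-0.87 -0.19  1.06] pos [ 0.5107 -0.0732 -0.0286] w 0.0263
```

move_arm(
  targets=[
    [0.2,1,0,0,0,0,0],
    [0.2,0,0,0,0,0,0],
  ],
)

```text
time_s: 38.37
eef_pos: [0.5116, -0.073, -0.0286]
tcp_rot: [-0.706, -0.034, 0.034, 0.706]
ft_force: [-1.4, 0.9, 1.2]
width: 0.0257
```

```bash
python3 -c "
from h import *
feel(8)
"
```

```text
t 38.77 along -1.49 +- 0.26 F [-1.46 -0.39  1.66] pos [ 0.5116 -0.073  -0.0286] w 0.026
```

move_arm(
  targets=[
    [0.2,-1.3,0,0,0,0,0],
    [0.2,0,0,0,0,0,0],
  ],
)

```text
time_s: 38.93
eef_pos: [0.5104, -0.0732, -0.0286]
tcp_rot: [-0.706, -0.034, 0.034, 0.706]
ft_force: [-0.9, 0.2, 1.1]
width: 0.0257
```

```bash
python3 -c "
from h import *
feel(8);look('w25')
"
```

```text
t 39.33 along -0.68 +- 0.07 F [-0.67 -0.21  0.84] pos [ 0.5104 -0.0732 -0.0286] w 0.0258
t 39.38 pos [ 0.5104 -0.0732 -0.0286] width 0.0263 F [0.07 0.38 0.84] yaw -3.0455
```

move_arm(
  targets=[
    [0.33,0,0,0,0,0,0],
    [0.37,0,0,0,0,0,0],
    [0.42,0,0,0,0,0,0],
    [0.5,0,0,0,0,0,0],
    [0.5,0,0,0,0,0,0],
  ],
)

```text
time_s: 39.8
eef_pos: [0.5105, -0.0732, -0.0286]
tcp_rot: [-0.706, -0.034, 0.034, 0.706]
ft_force: [-0.2, -0.8, -0.5]
width: 0.0423
```

```bash
python3 -c "
from h import *
feel(2);q,U=look('w26'); p,T=ld('w25')
b=np.hstack([p['frame'][60:180,215:345],q['frame'][60:180,215:345]])
cv2.imwrite('pics/zd.png',cv2.resize(b,None,fx=3,fy=3,interpolation=cv2.INTER_CUBIC)[...,::-1])
"
```

```text
t 39.9 along 0.49 +- 0.12 F [ 0.44  0.53 -0.55] pos [ 0.5105 -0.0732 -0.0286] w 0.0428
t 39.95 pos [ 0.5104 -0.0732 -0.0286] width 0.043 F [ 0.13  0.04 -0.95] yaw -3.0456
```

View pics/zd.png

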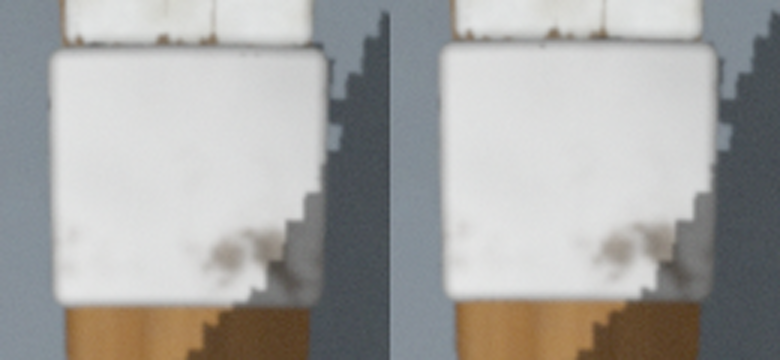

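move_arm(
  targets=[
    [0.5,0,-10,0,0,0,0],
    [0.5,0,-20,0,0,0,0],
    [0.5,0,-35,0,0,0,0],
    [0.5,0,-35,0,0,0,0],
    [0.5,-20,-30,0,0,0,0],
    [0.5,-20,-20,0,0,0,0],
    [0.5,0,0,0,0,0,0],
    [0.5,0,0,0,0,0,0],
  ],
)

```text
time_s: 40.62
eef_pos: [0.4714, -0.0776, 0.1236]
tcp_rot: [0.707, 0.035, -0.033, -0.706]
ft_force: [-0.1, -0.2, -1.5]
width: 0.0428
```

```bash
python3 -c "
from h import *
q,U=look('w27',['offcut_mid','bottle_mid','brush_mid','wedge_mid','spanner_mid'])
p=imaging.camera('scene'); save(p,'scene4')
for t in ['offcut_mid','bottle_mid']: print(t,[w(p,d['point']).round(4) for d in spotter.mark_of(p,t)[:1]])
"
```

```text
t 40.67 pos [ 0.4711 -0.0772  0.122 ] width 0.0429 F [ 0.58 -0.31  0.54] yaw -3.0463
offcut_mid 0.8 [0.4846 0.2911 0.0116]
offcut_mid 0.54 [ 0.536   0.0014 -0.0013]
bottle_mid 0.95 [0.6663 0.2497 0.1002]
brush_mid 0.87 [ 0.4782 -0.0725  0.0092]
wedge_mid 0.81 [ 0.3678 -0.2097  0.0138]
wedge_mid 0.7 [0.5021 0.0032 0.0144]
spanner_mid 0.74 [0.4366 0.0701 0.0099]
offcut_mid [array([0.4857, 0.2893, 0.0105])]
bottle_mid [array([0.6635, 0.2454, 0.1023])]
```

View pics/w27.png

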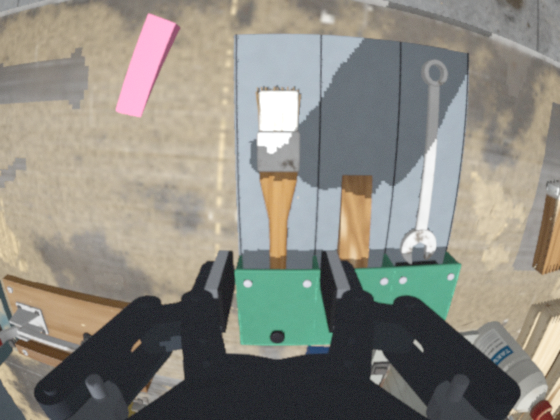

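View pics/scene4.png

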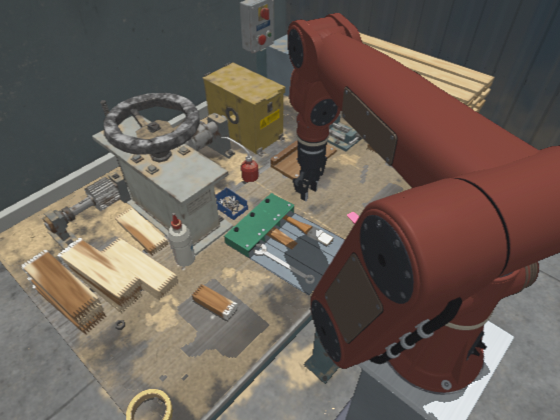

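```bash
python3 -c "
from h import *
print(order.close_job())"
```

```text
the job is handed in; nothing more can be done
None
```

I laid the spanner in the left lane, the wedge in the middle and the brush in the right, in that order. Each was slid in by feel until it met its stop, then released. I handed in at about 41 s of the 72 s allowed.

**Last checks**
- **Final pictures:** all three tools lie flat in their lanes with their leading ends under the hood, and the gripper is clear. The wood block and glue bottle read within about 5 mm of their first positions, roughly the error of the readings. I never touched the pink look-alike.
- **Spanner:** it met its stop at about 1.8 N, but the push rose to about 5.9 N as I set it down, just before release. Pictures put it 1–2 mm past first contact.
- **Wedge:** I pressed it to about 2.3 N, eased to about 1.2 N and released it. Pictures put it 1–2 mm past first contact.
- **Brush:** after the first release it measured about 1 mm short of contact, which was within error but not convincing. I gripped it again and moved it in 1 mm. The force rose at once to about 0.9 N, so it was touching. I eased to about 0.7 N and released it, and it settled back about 1 mm, which should leave it still touching.

**What disagreed or went wrong**
- The fingertips sit about 40 mm behind the stated TCP. My first grasp of the spanner therefore closed on air, and I corrected it from the wrist depth image.
- The last joint ran into its range limit on the way to the brush. I took the brush with the gripper turned half round.

The wedge and spanner were checked for contact by pictures and the force before release only; I did not feel them again afterwards.

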